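# Pack the caliper and the pliers into their fitted case

## Robot

A 6-joint arm with a two-finger parallel gripper is mounted at the origin on a cart in front of the work surface, level with it; the furniture and walls round the work are solid. World frame = base frame: x ahead of the robot, y to its left, z up, the work surface at z = 0. Lengths are in mm, angles in rad, forces in N, time in s.
With the tool pointing down it reaches from about 350 to 975 mm from the base axis. Payload 7.1 kg.
Tool frame: the origin (TCP) lies midway between the tips of the shut fingers; the grasp point (between the pads) lies 19 mm behind it; z points along the fingers, y is the line along which they close (so a half turn about z gives the same grasp; the last joint's range is limited). The gripper opens to 88 mm and grips with 3 to 60 N. Pads are 20 mm wide; open, the fingers measure 115 mm over their backs; the gripper's body (75 mm by 178 mm) begins 61 mm behind the grasp point.
Start: joints at [-1.299, 0.423, 1.63, -0, 1.089, -0.019], TCP at [179.217, -598.737, 222.675] pointing down, gripper open.
Joint ranges: [-3, 3], [-0.9, 2.11], [0.09, 2.58], [-1.31, 4.45], [0.11, 2.69], [-2.54, 2.54]. Speed limits (rad/s): [2.39, 2.39, 3.01, 3.14, 3.14, 3.14].

## Interface

Orientations are given as a rotation vector (axis times angle).
In Python, from workcell import ctrl gives the robot as it stands. The module is installed in compiled form; this text tells all that it offers.
- The arm moves only by the tool servo_tool, never from a script. Its argument "increments" is a list of rows, each a list of 7 numbers: the shift along the world's x, y, z in cm, then the turn, a rotation vector about the world's x, y, z in degrees, then the opening, from -1 (shut) to 1 (fully open). A call has 1 to 20 rows; each row is the pose to reach, as a shift and turn from the pose commanded when the call began; what a row does not reach only later rows make up. A row lasts 1/12 s, in which the tool goes at most 41.7 mm and 7.16 degrees, less where a joint would pass 70% of its speed; a pose out of reach is approached as far as the arm can. A call with a gripper value outside its range is refused whole. The fingers move at their own pace and stop on an object; the grip force is fixed at half the most. Time passes only in rows, so rows that repeat a pose let the fingers close. It gives the time, the measured TCP pose, the force, the opening and the grip force at its end, in the units of the state.
- ctrl.get_obs(): the state, without advancing time (a new reading comes with each control period).
- ctrl.get_image(name): name is "scene" or "top" or "wrist"; returns a dict with "image" (384x512x3 uint8, red, green, blue), "fx", "fy", "cx", "cy" (pixels), "extrinsics" (4x4, takes a point from camera to world coordinates); the wrist camera has in their place "tool_from_camera" (4x4, takes a point from camera to tool coordinates, whose origin is the TCP and whose axes are the flange's). Camera axes: x right, y up, looking along -z (the intrinsics and any distortion apply to the point x, -y, -z); pixel columns grow to the right and rows downward; lengths in mm; the calibration is good to about 2 mm. A picture is of the moment at which its call begins: read the wrist's pose just before it. There is no depth.
- ctrl.close_job(): hands the job in; it is judged then, once.
The state is a dict: "t": time; "qpos": joint angles; "qvel": joint speeds; "joint_torque": joint torques, N m; "ee_pos": TCP position; "orientation": TCP orientation; "ft_force": force on the tool from outside, world axes, zero at the start; "moment": the same for the moment, N m; "width": finger opening in mm; "grasp_force": force on a finger pad.
Only numpy, scipy, OpenCV 4.12 (cv2) and the standard library are available. Lean on these libraries where they do the work, as an engineer would, in place of code of your own. Each camera call takes 0.05 s, during which the arm holds its last target. There are 200 camera calls.

## Task

Pack up the service case: close the jaws of the digital caliper fully and fold the combination pliers shut, lay each flat in its own cut-out of the foam (the cut-outs take them only when closed), then shut the lid. Leave the red screwdriver, the padlock and the lock cylinder where they are.

Things in the scene. Friction and masses are not known exactly. Their poses are not given: they have to be found in the camera images.
- caliper: digital caliper, steel, black display head, flat on the grey mat (top z 2.7 mm), 200 x 72 x 12 mm, 0.15 kg. Origin: middle of its length, underside; +y along the beam to the jaw end, z up. Beam x 2..18 mm, z 4..7. Long blades on the -x side, short on +x. Centre of mass near y 26. Start: jaw end away from the robot, within 0.3 rad of world x; left or right place on the mat
- caliper_head (a joint): how far the head is slid open along the beam to -y, m: 0 = shut, starts 0.008 to 0.018. Light friction (0.3 N) keeps it. The caliper rests on its head, so pushing the head alone drags the whole; pinch the two long blades together along the beam from outside instead
- blade_meet (a point): on the long blades (caliper x -21, y 82, z 5.5 mm), where they meet when shut; fixed to the beam. Blades are 3.5 mm thick, z 4..7, and 34 mm over both at their roots (x -10 mm, y 66 to 100 when shut; opening adds to it at the y 66 side), tapering 26 deg each to the tip at x -35. Fingers must stay at x below -8.5 mm, where the display block begins
- display_block (a point): on the sliding head, in the middle of the black display block's width, near the caliper's centre of mass: the place to carry it by. The block is 34 mm wide (caliper x -8..26), z 8..12 mm above the underside, and reaches from 24 mm behind this point (-y) to 45 mm before it. On the point's axes (as the caliper) the caliper's origin is at x -8.8, y -36, z -9.8 mm when shut
- pliers: combination pliers, blue grips, flat on the mat, 167 x 57 (shut) x 13 mm, 0.19 kg. Origin: middle of the length, on the underside (grips bulge 1 mm below it); +y to the grip ends, jaws at -y (26 mm wide). The frame is of the +x half: its grip, a 13 mm round bar 5.5 mm high, runs from x 11, y -4 to x 22, y 84. Start: grips towards the robot, within 0.3 rad of world x; the other mat place
- pliers_jaw (a joint): opening angle of the pliers, rad: 0 = shut, starts 0.18 to 0.36; positive turns the -x half about +z, so that its grip spreads to -x (its mirror image when shut). Light friction keeps it. Squeezing both grips from outside shuts them evenly and can lift them in the same grasp
- pliers_pivot (a point): the pliers' pivot (pliers x 0, y -21.5, z 5.5 mm). 35 mm from it towards the grips (pliers y 14) the grips are 40 mm wide outside when shut, 55 mm at 0.36 rad: the place to squeeze and carry them by
- case: flat dark service case, fixed on the worktop right of the mat, 164 (x) x 218 (y) mm, base 17 mm high, front (-x) to the robot, lid hinged at the back. Origin: centre of the base on the worktop. Inside: black foam, top z 14 mm, with cut-outs of the closed tools (3 to 5 mm play all round, yellow floor at z 4 mm). Rim top z 17 mm
- caliper_bed (a point): where the caliper's origin belongs, on its cut-out's floor (case x 37, y 0, z 4 mm); axes as the case. The caliper lies half a turn round: its +y (jaw end) to the case's -y, long blades to the hinge. A finger well down to the floor (case x -13..69, y -58..-20) takes fingers that hold the display block; there is none round the blades
- pliers_bed (a point): where the pliers' origin belongs (1 mm above their cut-out's floor at case x -33, y 12, z 4 mm); axes as the case. The pliers lie like the case: grips to its +y, jaws to its -y. A finger well down to the floor (case x -77..11, y 2..45) takes fingers that hold them 35 mm from the pivot
- lid_hinge (a point): middle of the lid's hinge line along the back of the case's rim (case x 82, y 0, z 17 mm); the line runs along the case's y; axes as the case
- lid_edge (a point): middle of the lid's free edge on its outside face, 164 mm from the hinge line; moves with the lid. The lid is a flat plate 11 mm thick, 218 mm wide, 0.2 kg, two orange clips on this edge
- case_lid (a joint): opening angle of the lid, rad: 0 = shut flat (its top at z 28 mm), 1.57 upright; starts 1.6 to 1.8, leaning back; stop at 1.85. A stiff hinge (0.25 N m) keeps it where it is left: push its outside near the free edge over and right down. It does not spring back
- screwdriver_red: red screwdriver behind the mat, 199 mm long, handle 31 mm thick; bystander. Origin: middle, underside
- padlock: brass padlock lying behind the mat, 62 x 40 x 14 mm; bystander. Origin: middle, underside
- cylinder_lock_1: steel euro profile lock cylinder left of the mat, 17 x 71 x 33 mm; bystander. Origin: middle, underside

How it is judged (in metres and radians):
On the way:
1. both tools lie closed in their cut-outs while the lid is still open (value of joint caliper_head below 0.003 m and value of joint pliers_jaw below 0.06 rad and z of caliper in the frame of caliper_bed below 0.004 m and horizontal distance between caliper and caliper_bed below 0.01 m and z of pliers in the frame of pliers_bed below 0.004 m and horizontal distance between pliers and pliers_bed below 0.01 m and value of joint case_lid above 0.8 rad), for 0.2 s.
At the end, for the whole second after the job is handed in: Lid shut (under 0.05 rad); caliper shut to 3 mm and pliers to 0.06 rad, each level (0.05 rad) on its cut-out's floor, origin under 4 mm above and within 10 mm of its bed, in line with the case (caliper 0.07 rad, pliers 0.12), at rest; bystanders within 30 mm (value of joint case_lid below 0.05 rad and value of joint caliper_head below 0.003 m and value of joint pliers_jaw below 0.06 rad and z of caliper in the frame of caliper_bed below 0.004 m and horizontal distance between caliper and caliper_bed below 0.01 m and angle between the y axis of caliper and the y axis of case, either way round below 0.07 rad and angle between each of caliper, pliers's own z axis and vertical below 0.05 rad and z of pliers in the frame of pliers_bed below 0.004 m and horizontal distance between pliers and pliers_bed below 0.01 m and angle between the y axis of pliers and the y axis of case, either way round below 0.12 rad and linear speed of each of caliper, pliers below 0.02 m/s); the robot touches nothing.
It fails at once if the red screwdriver is shifted by more than 30 mm (distance of screwdriver_red from where it was at the start of the episode above 0.03 m).
It fails at once if the padlock is shifted by more than 30 mm (distance of padlock from where it was at the start of the episode above 0.03 m).
It fails at once if the lock cylinder is shifted by more than 30 mm (distance of cylinder_lock_1 from where it was at the start of the episode above 0.03 m).
It also fails if it takes over 72 s, if anything falls off the work surface, if the arm or the gripper's body presses on something with over 40 N, if the wrist force passes 120 N, or if a joint passes its speed limit or range.

## Working session

There is one attempt and no reset: what is moved stays moved. The work goes in short steps, Python scripts to look and compute and a tool call to move; the robot and the scene stay as the last step left them, time stands still between calls to the robot, and variables do not carry over. Pictures are saved under pics/ and viewed, at most 10 in all, crops included, and the job is handed in when it is done.

Besides the shell and the picture viewer there is one more tool, called after "Call:" by a JSON object that holds its "api" and its "payload". servo_tool: Moves the arm, as the interface text tells. Its arguments: {"type":"object","properties":{"increments":{"type":"array","items":{"type":"array","items":{"type":"number"}}}},"required":["increments"]}

```bash
mkdir -p pics
python3 - <<'E'
from workcell import ctrl
import cv2,numpy as np
o=ctrl.get_obs();print({k:np.round(v,3).tolist() for k,v in o.items()})
for n in("top","scene"):
    d=ctrl.get_image(n);cv2.imwrite(f"pics/{n}0.png",d["image"][:,:,::-1]);print(n,d["fx"],d["fy"],d["cx"],d["cy"],np.round(d["extrinsics"],3).tolist(),d.keys())
a=cv2.imread("pics/top0.png");b=cv2.imread("pics/scene0.png")
E
```

```text
{'t': 0.0, 'qpos': [-1.299, 0.424, 1.631, -0.0, 1.089, -0.019], 'qvel': [0.0, 0.001, 0.001, 0.0, 0.0, -0.0], 'joint_torque': [0.0, -54.463, -27.367, 0.065, 0.023, -0.0], 'ee_pos': [179.073, -598.209, 221.902], 'orientation': [-3.107, -0.455, 0.0], 'ft_force': [-0.034, 0.251, 0.137], 'moment': [-0.012, 0.031, -0.014], 'grasp_force': 0.0, 'width': 87.976}
top 395.0864275076486 395.0864275076486 258.01994545788324 192.23130401251782 [[0.01, 0.994, -0.106, 404.974], [-1.0, 0.009, -0.013, -33.619], [-0.012, 0.106, 0.994, 1094.354], [0.0, 0.0, 0.0, 1.0]] dict_keys(['image', 'fx', 'fy', 'cx', 'cy', 'extrinsics'])
scene 367.88670076322234 367.88670076322234 250.65540134944294 188.79083817456612 [[-0.574, 0.396, -0.717, -190.682], [-0.818, -0.299, 0.491, 469.209], [-0.02, 0.868, 0.496, 570.357], [0.0, 0.0, 0.0, 1.0]] dict_keys(['image', 'fx', 'fy', 'cx', 'cy', 'extrinsics'])
```

View pics/top0.png

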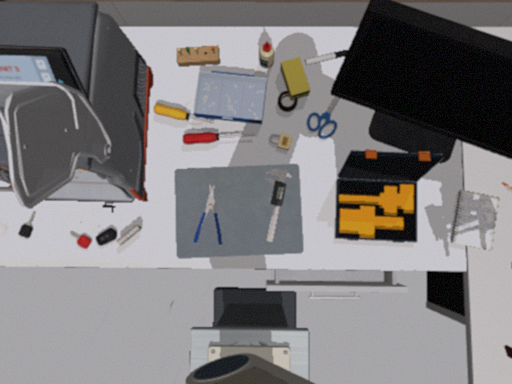

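View pics/scene0.png

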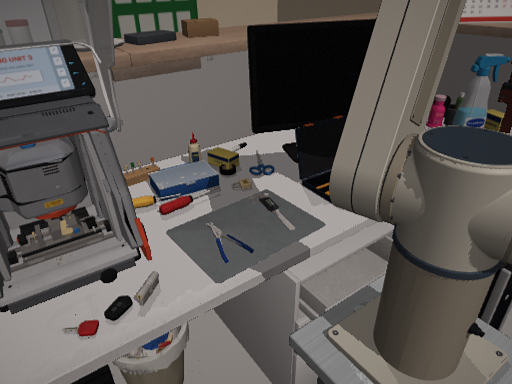

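The top view shows the mat (175–302, 165–257), the pliers with their pivot near (210,207), the caliper with its display near (278,195), and the open case (336–418, 178–241). I'll enlarge that region.

```bash
cat > h.py <<'E'
from workcell import ctrl
import cv2,numpy as np
from scipy.spatial.transform import Rotation as R
def ray(d,uv,T=None):
    T=np.array(d["extrinsics"]) if T is None else T
    uv=np.atleast_2d(np.asarray(uv,float))
    v=np.c_[(uv[:,0]-d["cx"])/d["fx"],-(uv[:,1]-d["cy"])/d["fy"],-np.ones(len(uv))]
    return T[:3,3],v@T[:3,:3].T
def onplane(d,uv,z,T=None):
    o,v=ray(d,uv,T);return o+v*((z-o[2])/v[:,2])[:,None]
def toolT():
    o=ctrl.get_obs();T=np.eye(4);T[:3,:3]=R.from_rotvec(o["orientation"]).as_matrix();T[:3,3]=o["ee_pos"];return T
def wrist():
    T=toolT();d=ctrl.get_image("wrist");return d,T@np.array(d["tool_from_camera"])
def proj(d,P,T):
    p=(np.atleast_2d(P)-T[:3,3])@T[:3,:3];return np.c_[d["cx"]+d["fx"]*p[:,0]/-p[:,2],d["cy"]-d["fy"]*p[:,1]/-p[:,2]]
E
python3 - <<'E'
from h import *
d=ctrl.get_image("top");im=d["image"]
cv2.imwrite("pics/c1.png",cv2.resize(im[145:265,165:425,::-1],None,fx=3,fy=3,interpolation=cv2.INTER_CUBIC))
for n,uv,z in(("pl pivot",(210,207),8),("cal disp",(278,195),14),("case bl",(336,241),17),("case br",(416,241),17),("case tl",(337,178),17),("case tr",(418,178),17),("matbl",(177,257),2),("mattr",(300,165),2)):print(n,onplane(d,uv,z).round())
w=ctrl.get_image("wrist");print(w["fx"],np.round(w["tool_from_camera"],3).tolist())
hsv=cv2.cvtColor(im,cv2.COLOR_RGB2HSV)
m=cv2.inRange(hsv,(15,150,120),(35,255,255));m[:,:300]=0;m[:160]=0
n,l,s,c=cv2.connectedComponentsWithStats(m)
print(s[s[:,4]>20])
for i in range(1,n):
    if s[i,4]>300:
        p=np.argwhere(l==i)[:,::-1];q=onplane(d,p,4);print(q.min(0),q.max(0))
E
```

```text
pl pivot [[479. 113.   8.]]
cal disp [[513. -74.  14.]]
case bl [[ 389. -231.   17.]]
case br [[ 392. -446.   17.]]
case tl [[ 561. -236.   17.]]
case tr [[ 563. -457.   17.]]
matbl [[341. 201.   2.]]
mattr [[ 599. -136.    2.]]
330.809077306283 [[0.001, 0.955, 0.296, 83.126], [1.0, -0.001, -0.0, -0.51], [0.0, 0.296, -0.955, -161.625], [0.0, 0.0, 0.0, 1.0]]
[[     0      0    512    384 194110]
 [   339    184     75     31   1172]
 [   339    205     65     33   1326]]
[ 464.42735373 -447.93931704    4.        ] [ 548.05788896 -243.13175977    4.        ]
[ 400.81012565 -417.50491361    4.        ] [ 488.53175487 -242.15496398    4.        ]
```

View pics/c1.png

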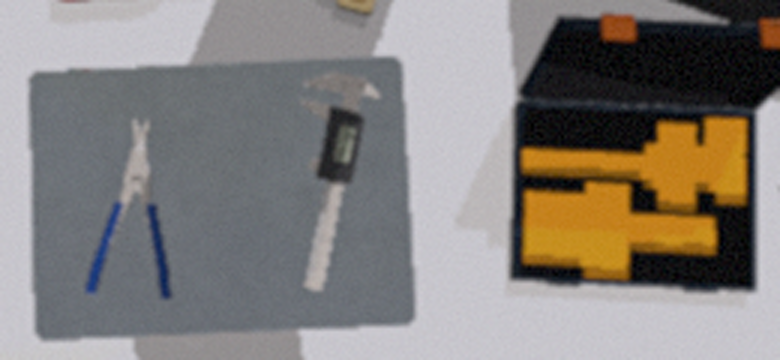

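The enlargement shows pliers jaws up and grips spread toward the robot, the caliper with jaws away and its long blades on the left, and the case nearly square to the world axes. I'll move to a viewing pose over the mat.

Call:
{"api": "servo_tool", "payload": {"increments": [[29, 62, -4, 0, 0, 73.5, 1], [29, 62, -4, 0, 0, 73.5, 1], [29, 62, -4, 0, 0, 73.5, 1], [29, 62, -4, 0, 0, 73.5, 1], [29, 62, -4, 0, 0, 73.5, 1], [29, 62, -4, 0, 0, 73.5, 1], [29, 62, -4, 0, 0, 73.5, 1], [29, 62, -4, 0, 0, 73.5, 1], [29, 62, -4, 0, 0, 73.5, 1], [29, 62, -4, 0, 0, 73.5, 1], [29, 62, -4, 0, 0, 73.5, 1], [29, 62, -4, 0, 0, 73.5, 1], [29, 62, -4, 0, 0, 73.5, 1], [29, 62, -4, 0, 0, 73.5, 1], [29, 62, -4, 0, 0, 73.5, 1], [29, 62, -4, 0, 0, 73.5, 1], [29, 62, -4, 0, 0, 73.5, 1], [29, 62, -4, 0, 0, 73.5, 1], [29, 62, -4, 0, 0, 73.5, 1], [29, 62, -4, 0, 0, 73.5, 1]]}}

```text
t: 1.87
ee_pos: [468.5, 20.6, 182.5]
orientation: [-2.218, -2.224, 0.001]
ft_force: [-0.2, -0.7, -0.1]
width: 87.7
grasp_force: 0.0
```

Run:
```python
from h import *
d,T=wrist();cv2.imwrite("pics/w1.png",d["image"][:,:,::-1]);np.save("w1.npy",T)
cv2.imwrite("pics/w1b.png",cv2.resize(d["image"][:,:,::-1],(800,600),interpolation=cv2.INTER_CUBIC))
o=ctrl.get_obs();print(o["t"],o["ee_pos"],o["orientation"],d["fx"],d["cx"],d["cy"])
print("centre",onplane(d,(256,192),3,T))
```

```text
1.9167 [468.46991661  20.27030984 182.5492946 ] [-2.21906795e+00 -2.22326775e+00  1.13228210e-03] 330.809077306283 254.40934320668865 190.99727734563612
centre [[471.54586316  -3.56800622   3.        ]]
```

View pics/w1b.png

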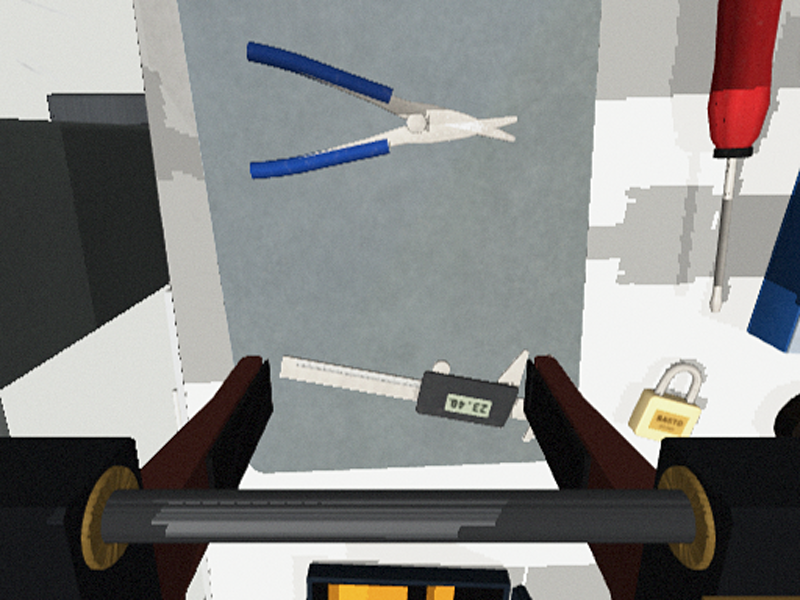

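The wrist view (800 px scale) shows the pliers with the pivot at (417,124) and grips running left, and the caliper display block at (416–517, 372–427). The beam end is at (282,367) and the blades are partly hidden by the right finger at (530,360). Next I'll measure these.

Run:
```python
from h import *
d=ctrl.get_image("wrist");T=np.load("w1.npy");im=d["image"];hsv=cv2.cvtColor(im,cv2.COLOR_RGB2HSV)
# block
m=(im.max(2)<90).astype(np.uint8);k=np.zeros_like(m);k[232:278,260:335]=1;m&=k
n,l,s,c=cv2.connectedComponentsWithStats(m);i=1+np.argmax(s[1:,4]);print(s[i])
hull=cv2.convexHull(np.argwhere(l==i)[:,::-1].astype(np.float32))[:,0]
P=onplane(d,hull,14.7,T)[:,:2].astype(np.float32);r=cv2.minAreaRect(P);print("block",r);print(cv2.boxPoints(r).round(1))
# beam end: bright pixels left of block
m=((im.min(2)>150)&(hsv[:,:,1]<60)).astype(np.uint8);k=np.zeros_like(m);k[222:266,176:264]=1;m&=k
n,l,s,c=cv2.connectedComponentsWithStats(m);i=1+np.argmax(s[1:,4])
P=onplane(d,np.argwhere(l==i)[:,::-1],9.7,T)[:,:2].astype(np.float32);print("beam",cv2.minAreaRect(P),cv2.fitLine(P,cv2.DIST_L2,0,.01,.01).ravel(), cv2.boxPoints(cv2.minAreaRect(P)).round(1))
m=cv2.inRange(hsv,(105,120,50),(130,255,255));m[:,400:]=0;m[150:]=0
n,l,s,c=cv2.connectedComponentsWithStats(m)
for i in range(1,n):
    if s[i,4]>100:
        P=onplane(d,np.argwhere(l==i)[:,::-1],8.2,T)[:,:2].astype(np.float32);r=cv2.minAreaRect(P);print("grip",s[i],r,"\n",cv2.boxPoints(r).round(1))
print("pivot",onplane(d,np.array([[417,124]])*.64,14,T))
```

```text
[ 266  237   66   36 1309]
block ((518.8116455078125, -72.73959350585938), (34.237060546875, 68.46780395507812), 79.07720947265625)
[[482.  -83.1]
 [549.2 -96. ]
 [555.7 -62.4]
 [488.4 -49.4]]
beam ((434.3842468261719, -59.31182861328125), (17.923484802246094, 95.58676147460938), 78.18772888183594) [ 9.8138517e-01 -1.9204991e-01  4.3346988e+02 -5.9071781e+01] [[385.8 -58.3]
 [479.3 -77.9]
 [483.  -60.3]
 [389.4 -40.8]]
grip [ 158   27   93   38 1011] ((422.29241943359375, 141.88075256347656), (11.184374809265137, 88.63133239746094), 74.38369750976562) 
 [[378.1 148.4]
 [463.5 124.6]
 [466.5 135.3]
 [381.1 159.2]]
grip [160  89  89  25 852] ((419.6860046386719, 90.39746856689453), (88.37667846679688, 10.502888679504395), 9.77674388885498) 
 [[375.2  88.1]
 [377.   77.7]
 [464.1  92.7]
 [462.3 103.1]]
pivot [[481.19767292 111.52146355  14.        ]]
```

Call:
{"api": "servo_tool", "payload": {"increments": [[9.7, -7.2, -10, 0, 0, -11, 0.5], [9.7, -7.2, -10, 0, 0, -11, 0.5], [9.7, -7.2, -10, 0, 0, -11, 0.5], [9.7, -7.2, -10, 0, 0, -11, 0.5], [9.7, -7.2, -10, 0, 0, -11, 0.5], [9.7, -7.2, -14, 0, 0, -11, 0.5], [9.7, -7.2, -14, 0, 0, -11, 0.5]]}}

```text
t: 2.55
ee_pos: [561.7, -51.7, 37.6]
orientation: [-2.418, -1.994, 0.01]
ft_force: [-2.4, 0.2, -0.1]
width: 65.9
grasp_force: 0.0
```

Run:
```python
from h import *
o=ctrl.get_obs();print(o["t"],o["ee_pos"],o["orientation"],o["width"])
d,T=wrist();cv2.imwrite("pics/w2.png",cv2.resize(d["image"][:,:,::-1],(800,600),interpolation=cv2.INTER_CUBIC));np.save("w2.npy",T)
```

```text
2.55 [561.70739391 -51.70429636  37.56054054] [-2.41847834 -1.99437001  0.0104391 ] 65.85378854631304
```

View pics/w2.png

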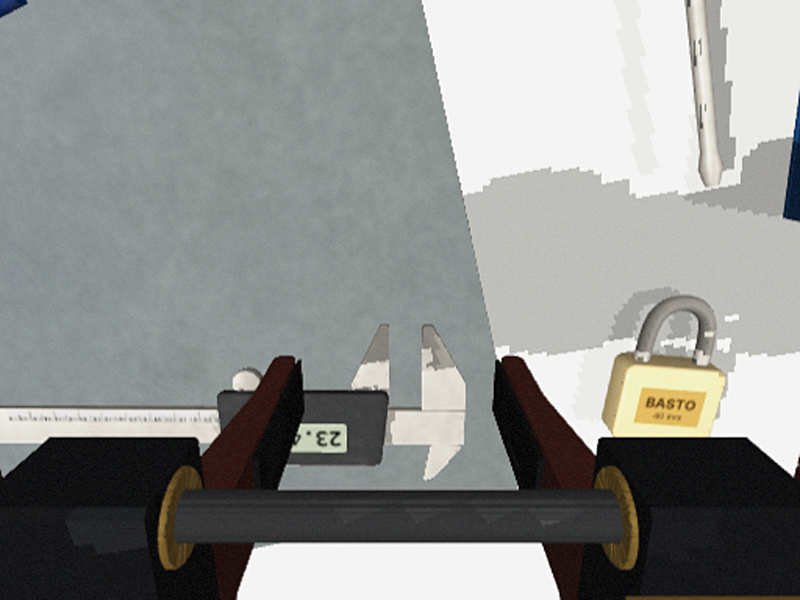

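The view is aligned. The long blades are at (384,325) and (427,325) at the tips, with outer roots at (351,388) and (467,383). The fingers straddle them and the padlock is clear.

Run:
```python
from h import *
d=ctrl.get_image("wrist");T=np.load("w2.npy");print(ctrl.get_obs()["ee_pos"])
s=.64
u=np.array([np.cos(np.radians(-11)),np.sin(np.radians(-11))]);x=np.array([u[1],-u[0]])
for n,p in dict(tipL=(384,325),tipR=(427,325),rootL=(351,388),rootR=(465,383),blockTL=(219,391),blockTR=(388,391)).items():
    q=onplane(d,np.array([p])*s,14.7 if 'block' in n else 9.7,T)[0,:2];print(n,q.round(1),"along",(q-[487.7,-58.3])@u,"x",(q-[487.7,-58.3])@x)
```

```text
[564.14619429 -51.2265885   42.23382763]
tipL [560.  -37.9] along 67.11622234125458 x -33.79003709441004
tipR [576.5 -41.1] along 83.87660350200495 x -33.87165397896151
rootL [541.5 -62.1] along 53.5412459252423 x -6.521151964577263
rootR [587.3 -68.4] along 99.65545615423429 x -9.04410697235353
blockTL [490.7 -51.3] along 1.5927679890799507 x -7.4298005996277805
blockTR [556.6 -63.7] along 68.70443415976906 x -7.857031073454327
```

Call:
{"api": "servo_tool", "payload": {"increments": [[0, 0, -2, 0, 0, 0, 0.5], [0, 0, -3.7, 0, 0, 0, 0.5], [0, 0, -3.7, 0, 0, 0, 0.5], [0, 0, -3.7, 0, 0, 0, 0.5], [0, 0, -3.7, 0, 0, 0, 0], [0, 0, -3.7, 0, 0, 0, -0.1], [0, 0, -3.7, 0, 0, 0, -0.2], [0, 0, -3.7, 0, 0, 0, -0.3], [0, 0, -3.7, 0, 0, 0, -0.36], [0, 0, -3.7, 0, 0, 0, -0.36], [0, 0, -3.7, 0, 0, 0, -0.36], [0, 0, -3.7, 0, 0, 0, -0.36]]}}

```text
t: 3.65
ee_pos: [565.9, -50.7, 5.5]
orientation: [-2.421, -2.001, 0.001]
ft_force: [-1.2, -1.0, 0.5]
width: 28.2
grasp_force: 0.7
```

Call:
{"api": "servo_tool", "payload": {"increments": [[0, 0, 0, 0, 0, 0, -0.4], [0, 0, 0, 0, 0, 0, -0.45], [0, 0, 0, 0, 0, 0, -0.45], [0, 0, 0, 0, 0, 0, -0.45]]}}

```text
t: 3.98
ee_pos: [566.1, -50.8, 5.6]
orientation: [-2.421, -2.002, 0.0]
ft_force: [-2.0, 0.3, 0.7]
width: 24.2
grasp_force: 4.9
```

Call:
{"api": "servo_tool", "payload": {"increments": [[0, 0, 0, 0, 0, 0, 0.2], [0, 0, 0, 0, 0, 0, 0.2], [0, 0, 2, 0, 0, 0, 0.2], [0, 0, 5, 0, 0, 0, 0.4], [0, 0, 5, 0, 0, 0, 0.4], [0, 0, 5, 0, 0, 0, 0.4]]}}

```text
t: 4.48
ee_pos: [567.8, -50.9, 57.2]
orientation: [2.419, 2.0, 0.004]
ft_force: [-0.6, 0.6, -0.4]
width: 59.7
grasp_force: 0.0
```

Run:
```python
from h import *
d,T=wrist();cv2.imwrite("pics/w3.png",cv2.resize(d["image"][:,:,::-1],(800,600),interpolation=cv2.INTER_CUBIC));np.save("w3.npy",T);print(T)
```

```text
[[ 9.82318503e-01  1.79900452e-01  5.18284196e-02  5.83964544e+02]
 [-1.87182583e-01  9.38411974e-01  2.90423223e-01  3.01320206e+01]
 [ 3.61085955e-03 -2.94989483e-01  9.55493677e-01  2.18901628e+02]
 [ 0.00000000e+00  0.00000000e+00  0.00000000e+00  1.00000000e+00]]
```

View pics/w3.png

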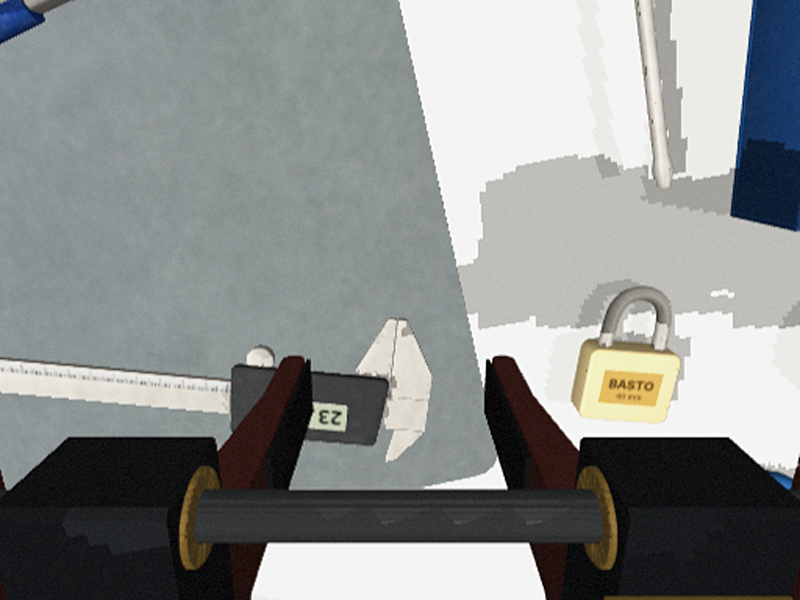

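The blades now meet at (395,320–380) with no gap, so the caliper is shut. It has turned a few degrees. Next I'll raise and turn the tool for the carrying grasp, and re-measure.

Call:
{"api": "servo_tool", "payload": {"increments": [[-1.6, -4, 10.5, 0, 0, 0, 1], [-1.6, -4, 10.5, 0, 0, 7, 1], [-1.6, -4, 10.5, 0, 0, 85, 1], [-1.6, -4, 10.5, 0, 0, 85, 1], [-1.6, -4, 10.5, 0, 0, 85, 1], [-1.6, -4, 10.5, 0, 0, 85, 1], [-1.6, -4, 10.5, 0, 0, 85, 1], [-1.6, -4, 10.5, 0, 0, 85, 1], [-1.6, -4, 10.5, 0, 0, 85, 1], [-1.6, -4, 10.5, 0, 0, 85, 1], [-1.6, -4, 10.5, 0, 0, 85, 1], [-1.6, -4, 10.5, 0, 0, 85, 1], [-1.6, -4, 10.5, 0, 0, 85, 1], [-1.6, -4, 10.5, 0, 0, 85, 1], [-1.6, -4, 10.5, 0, 0, 85, 1], [-1.6, -4, 10.5, 0, 0, 85, 1], [-1.6, -4, 10.5, 0, 0, 85, 1]]}}

```text
t: 5.95
ee_pos: [550.0, -90.7, 160.3]
orientation: [-0.436, -3.111, -0.0]
ft_force: [0.2, 0.0, 0.3]
width: 88.0
grasp_force: 0.0
```

Run:
```python
from h import *
d,T=wrist();im=d["image"];cv2.imwrite("pics/w4.png",cv2.resize(im[:,:,::-1],(800,600),interpolation=cv2.INTER_CUBIC));np.save("w4.npy",T);print(ctrl.get_obs()["ee_pos"],ctrl.get_obs()["qpos"])
print(proj(d,[[515,-75,14.7]],T))
m=(im.max(2)<90).astype(np.uint8)
n,l,s,c=cv2.connectedComponentsWithStats(m)
for i in range(1,n):
    if s[i,4]>300:
        P=onplane(d,np.argwhere(l==i)[:,::-1],14.7,T)[:,:2].astype(np.float32);r=cv2.minAreaRect(P);print(s[i],np.round(r[0],1),np.round(r[1],1),round(r[2],2))
```

```text
[550.11135455 -90.70993505 160.39672691] [-1.84780414e-01  4.07105965e-01  1.82641432e+00  2.70026406e-05
  9.08464539e-01 -1.47737010e+00]
[[258.81211088 136.775882  ]]
[425   0  30 110 615] [491.3  96.3] [95.1  9.4] 5.66
[    0    56   512   328 55319] [ 620.3 -108.3] [604.  359.7] 74.08
[ 244  108   38   74 2073] [523.7 -74.2] [33.7 68.2] 73.07
[455 212  57  41 795] [667.3 118.3] [25.5 59.1] 20.62
```

View pics/w4.png

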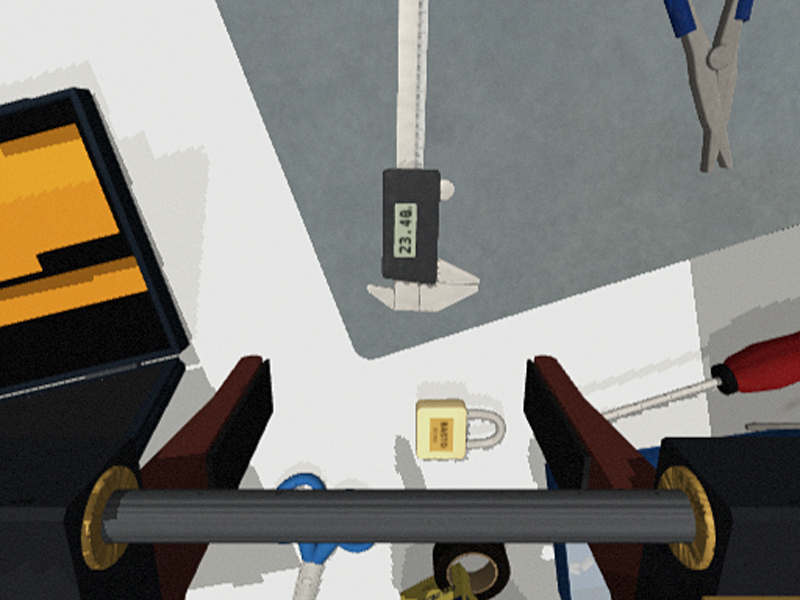

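The view shows the block cleanly at (383–440, 168–283), with the blades shut at (437–478, 260–310). I'll descend on the block and grip it.

Call:
{"api": "servo_tool", "payload": {"increments": [[-3.27, 1.84, -10, 0, 0, -1, 0.4], [-3.27, 1.84, -10, 0, 0, -1, 0.4], [-3.27, 1.84, -10, 0, 0, -1, 0.4], [-3.27, 1.84, -13, 0, 0, -1, 0.4], [-3.27, 1.84, -15.05, 0, 0, -1, 0.4], [-3.27, 1.84, -15.05, 0, 0, -1, 0.4], [-3.27, 1.84, -15.05, 0, 0, -1, 0.4], [-3.27, 1.84, -15.05, 0, 0, -1, 0], [-3.27, 1.84, -15.05, 0, 0, -1, -0.2], [-3.27, 1.84, -15.05, 0, 0, -1, -0.5], [-3.27, 1.84, -15.05, 0, 0, -1, -1], [-3.27, 1.84, -15.05, 0, 0, -1, -1], [-3.27, 1.84, -15.05, 0, 0, -1, -1]]}}

```text
t: 7.08
ee_pos: [518.2, -72.5, 11.1]
orientation: [0.46, 3.106, -0.0]
ft_force: [-0.6, 0.4, 7.8]
width: 33.7
grasp_force: 30.0
```

Call:
{"api": "servo_tool", "payload": {"increments": [[0, 0, 2, 0, 0, 0, -1], [0, 0, 6, 0, 0, 0, -1], [0, 0, 10, 0, 0, 0, -1], [0, -3, 14, 0, 0, 0, -1], [1, -6, 18, 0, 0, 0, -1], [2, -9, 22, 0, 0, 0, -1], [3, -12, 24, 0, 0, 0, -1], [4.2, -16, 24, 0, 0, 0, -1], [4.2, -20, 24, 0, 0, 0, -1], [4.2, -24, 24, 0, 0, 0, -1], [4.2, -25.8, 24, 0, 0, 0, -1], [4.2, -25.8, 24, 0, 0, 0, -1], [4.2, -25.8, 24, 0, 0, 0, -1], [4.2, -25.8, 24, 0, 0, 0, -1], [4.2, -25.8, 24, 0, 0, 0, -1]]}}

```text
t: 8.33
ee_pos: [559.3, -328.9, 249.9]
orientation: [-0.458, -3.107, -0.001]
ft_force: [-0.6, 0.8, -0.9]
width: 33.6
grasp_force: 30.0
```

Run:
```python
from h import *
d,T=wrist();im=d["image"];cv2.imwrite("pics/w5.png",im[:,:,::-1]);cv2.imwrite("pics/w5b.png",cv2.resize(im[:,:,::-1],(800,600),interpolation=cv2.INTER_CUBIC));np.save("w5.npy",T);o=ctrl.get_obs();print(o["ee_pos"],o["orientation"],o["width"])
```

```text
[ 559.4662599  -328.81658068  250.0374269 ] [-4.57649245e-01 -3.10746233e+00 -7.86503404e-04] 33.05060248424659
```

View pics/w5b.png

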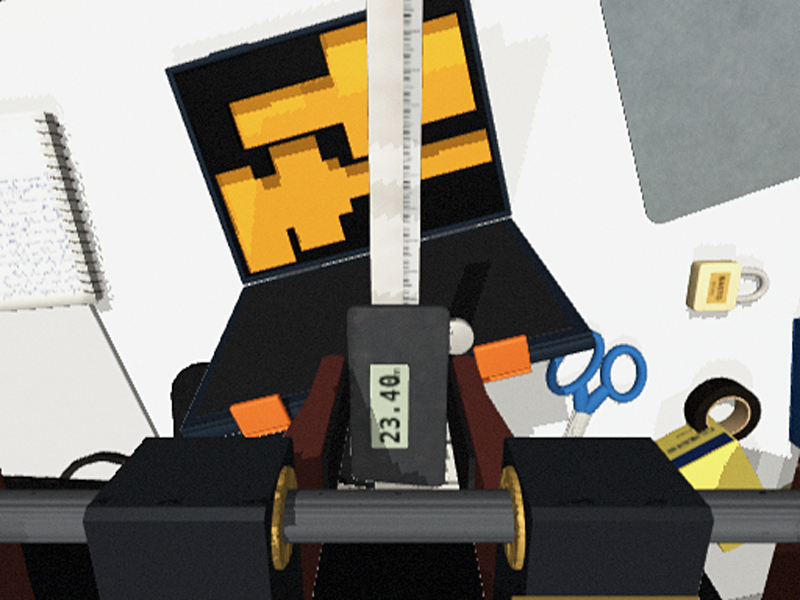

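The view shows the case rim corners at (167,70), (245,285) and (511,215). The caliper cut-out is below the pliers cut-out, and the lid leans back with its clips at (260,415) and (500,357). I'll fit the rim edges.

Run:
```python
from h import *
d=ctrl.get_image("wrist");T=np.load("w5.npy");im=cv2.imread("pics/w5.png");g=cv2.GaussianBlur(cv2.cvtColor(im,cv2.COLOR_BGR2GRAY),(3,3),0).astype(float)
def edge(rows,u0,u1,sgn):   # strongest horizontal gradient per row near line
    out=[]
    for r in rows:
        f=(r-rows[0])/(rows[-1]-rows[0]);c=u0+f*(u1-u0);a=int(c-8);gr=sgn*np.diff(g[r,a:a+17]);i=gr.argmax()
        y0,y1,y2=gr[i-1:i+2] if 0<i<15 else (0,1,0);out.append((a+i+.5+.5*(y0-y2)/(y0-2*y1+y2),r))
    return np.array(out)
s=.64
L=edge(range(54,172,3),(167+8*.36*1)*s,(245-10*.36)*s,-1)   # white->dark
Rr=edge(range(8,130,3),(467+2.5)*s,(511-2)*s,1)
res={}
for n,E in(("L",L),("R",Rr)):
    P=onplane(d,E,17,T)[:,:2].astype(np.float32);v=cv2.fitLine(P,cv2.DIST_HUBER,0,.01,.01).ravel();v=v*(np.array([1,1,1,1]) if v[0]>0 else np.array([-1,-1,1,1]));res[n]=v
    nr=np.abs((P-v[2:])@[-v[1],v[0]]);print(n,"yaw",np.degrees(np.arctan2(v[1],v[0])),"pt",v[2:],"res",np.median(nr),nr.max())
for n,p in(("rearL",(245,285)),("rearR",(511,215)),("frontL",(167,70))):print(n,onplane(d,np.array([p])*s,17,T)[0].round(1))
yaw=np.mean([np.arctan2(res[k][1],res[k][0]) for k in "LR"]);c,si=np.cos(yaw),np.sin(yaw)
e=lambda p:(p[0]*c+p[1]*si,-p[0]*si+p[1]*c)
print("width",e(res["R"][2:])[1]-e(res["L"][2:])[1]);ym=(e(res["R"][2:])[1]+e(res["L"][2:])[1])/2
hx=np.mean([e(onplane(d,np.array([p])*s,17,T)[0])[0] for p in((245,285),(511,215))])
fx=e(onplane(d,np.array([(167,70)])*s,17,T)[0])[0];print("depth",hx-fx)
cx=((hx-82)+(fx+82))/2;C=np.array([cx*c-ym*si,cx*si+ym*c]);print("case centre",C,"yaw",np.degrees(yaw))
Rm=np.array([[c,-si],[si,c]])
m=cv2.inRange(cv2.cvtColor(im,cv2.COLOR_BGR2HSV),(12,150,80),(35,255,255));
P=onplane(d,np.argwhere(m>0)[:,::-1],4,T)[:,:2]
Q=(P-C)@Rm;Q=Q[(abs(Q[:,0])<82)&(abs(Q[:,1])<109)]
for nm,sel in(("cal head zone x",(Q[:,1]>-55)&(Q[:,1]<-45)),("cal well y",(Q[:,0]>60)&(Q[:,0]<66)),("pliers well x",(Q[:,1]>28)&(Q[:,1]<34)),("beam strip y>60",(Q[:,1]>60)&(Q[:,1]<75))):
    q=Q[sel];print(nm,np.percentile(q,[1,99],axis=0).round(1).tolist())
for n,l in(("caliper grip",(28,-40)),("cal bed",(37,0)),("pliers grip",(-33,26)),("pliers bed",(-33,12))):print(n,(C+Rm@np.array(l)).round(1))
# held block measurement in the tool frame: lid clip angle
t=toolT();print(t[:3,3])
# lid edge: clip top at inside; intersect with plane y
```

```text
L yaw -2.038722581100919 pt [ 477.72366333 -451.07092285] res 0.06972027803203673 0.14919516578811454
R yaw -2.107934207525639 pt [ 487.23907471 -234.4929657 ] res 0.04788800663072834 0.20169430547935008
rearL [ 553.8 -451.8   17. ]
rearR [ 560.5 -237.4   17. ]
frontL [ 391.7 -446.1   17. ]
width 216.78042637421905
depth 161.68614769777378
case centre [ 476.34111963 -342.55965368] yaw -2.073328394313279
cal head zone x [[-50.3, -54.9], [66.9, -45.1]]
cal well y [[60.0, -102.9], [65.9, -22.3]]
pliers well x [[-78.1, 28.0], [-48.2, 33.8]]
beam strip y>60 [[-59.5, 60.3], [37.7, 74.9]]
caliper grip [ 502.9 -383.5]
cal bed [ 513.3 -343.9]
pliers grip [ 444.3 -315.4]
pliers bed [ 443.8 -329.4]
[ 559.59018444 -328.84372183  250.18017978]
```

Call:
{"api": "servo_tool", "payload": {"increments": [[-5.67, -5.63, 0, 0, 0, -75.3, -1], [-5.67, -5.63, 0, 0, 0, -75.3, -1], [-5.67, -5.63, 0, 0, 0, -75.3, -1], [-5.67, -5.63, 0, 0, 0, -75.3, -1], [-5.67, -5.63, 0, 0, 0, -75.3, -1], [-5.67, -5.63, 0, 0, 0, -75.3, -1], [-5.67, -5.63, 0, 0, 0, -75.3, -1], [-5.67, -5.63, 0, 0, 0, -75.3, -1], [-5.67, -5.63, 0, 0, 0, -75.3, -1], [-5.67, -5.63, 0, 0, 0, -75.3, -1], [-5.67, -5.63, 0, 0, 0, -75.3, -1], [-5.67, -5.63, -2, 0, 0, -75.3, -1], [-5.67, -5.63, -5, 0, 0, -75.3, -1], [-5.67, -5.63, -8, 0, 0, -75.3, -1], [-5.67, -5.63, -11, 0, 0, -75.3, -1], [-5.67, -5.63, -13.5, 0, 0, -75.3, -1], [-5.67, -5.63, -13.5, 0, 0, -75.3, -1], [-5.67, -5.63, -13.5, 0, 0, -75.3, -1], [-5.67, -5.63, -13.5, 0, 0, -75.3, -1]]}}

```text
t: 10.02
ee_pos: [503.9, -386.7, 116.7]
orientation: [2.26, 2.179, 0.0]
ft_force: [0.6, -0.8, -0.2]
width: 33.3
grasp_force: 30.0
```

Run:
```python
from h import *
from scipy.optimize import minimize_scalar
o=ctrl.get_obs();print(o["ee_pos"],o["orientation"],o["ft_force"])
d,T=wrist();im=d["image"];cv2.imwrite("pics/w6.png",im[:,:,::-1]);cv2.imwrite("pics/w6b.png",cv2.resize(im[:,:,::-1],(800,600),interpolation=cv2.INTER_CUBIC));np.save("w6.npy",T)
T5=np.load("w5.npy");C=np.array([476.3,-342.6]);y=np.radians(-2.07);Rm=np.array([[np.cos(y),-np.sin(y)],[np.sin(y),np.cos(y)]])
def W(p):return np.r_[C+Rm@np.array(p[:2]),p[2]]
def f(a):
    P=[W((82-164*np.cos(a),s*109,17+164*np.sin(a))) for s in(-1,1)]
    return proj(d,P,T5)/.64
for a in(1.6,1.65,1.7,1.75,1.8):print(a,f(a).round(0).tolist())
```

```text
[ 503.90969329 -386.73723783  116.72087232] [2.26020314e+00 2.17925244e+00 4.32616440e-04] [ 0.55879182 -0.78447483 -0.15153192]
1.6 [[150.0, 386.0], [590.0, 278.0]]
1.65 [[157.0, 400.0], [593.0, 294.0]]
1.7 [[164.0, 413.0], [594.0, 309.0]]
1.75 [[171.0, 426.0], [596.0, 324.0]]
1.8 [[178.0, 437.0], [597.0, 338.0]]
```

View pics/w6b.png

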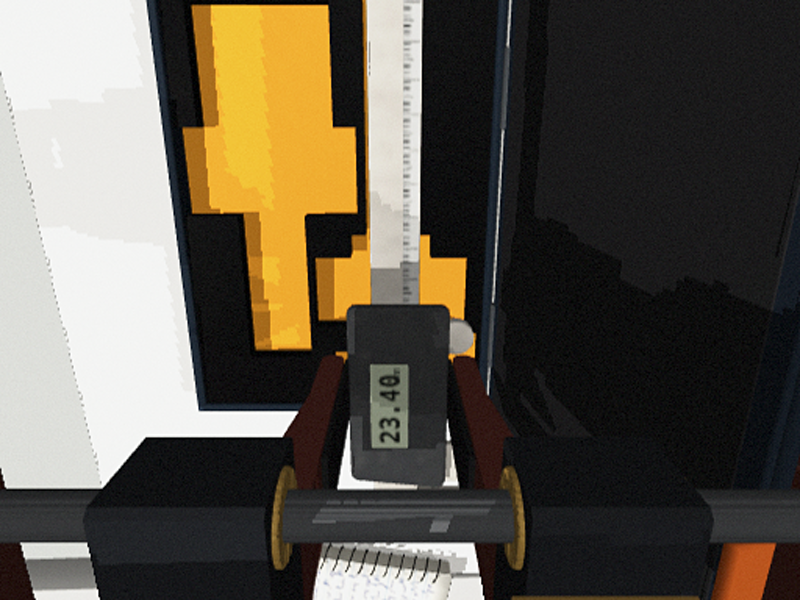

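The caliper hovers over its bed. The pliers-well corners are near (183,127), (357,127) and (357,213). The caliper-well corners are at (317,258) and (465,258), and the front rim corner is at (200,408). I'll check these against the case estimate.

Run:
```python
from h import *
d=ctrl.get_image("wrist");T=np.load("w6.npy");C=np.array([476.3,-342.6]);y=np.radians(-2.07);Rm=np.array([[np.cos(y),-np.sin(y)],[np.sin(y),np.cos(y)]])
for n,p,px in(("pw45",(11,45,4),(357,127)),("pw45L top",(-77,45,14),(183,127)),("pw2",(11,2,4),(357,213)),("cw",(-13,-20,14),(317,258)),("cwR",(69,-20,4),(467,258)),("rim",(-82,-109,17),(200,409)),("rimhinge",(82,0,17),None),("rimhinge",(82,80,17),None)):
    w=np.r_[C+Rm@np.array(p[:2]),p[2]];q=proj(d,w,T)[0]/.64
    print(n,q.round(1),px,end=" ")
    if px: print("case dxy",((onplane(d,np.array([px])*.64,p[2],T)[0,:2]-w[:2])@Rm).round(1),end="")
    print()
# block in tool frame at plane tool z=-3.6
Tt=np.array(d["tool_from_camera"])
for px in((347,400),(449,400),(398,306),(398,484),(370,100),(422,100),(371,250),(420,250)):
    z=-3.6 if px[1]>300 else 1.4
    print(px,onplane(d,np.array([px])*.64,z,Tt)[0].round(1))
g=cv2.imread("pics/w6.png")
hs=cv2.cvtColor(g,cv2.COLOR_BGR2HSV);m=((g.max(2)<90)).astype(np.uint8);
for r in(200,215,230,245,260,275,290,300):
    row=g[r].max(1).astype(int);print(r,[i for i in range(215,295) if (row[i]<85)!=(row[i+1]<85)])
```

```text
pw45 [358.3 126.6] (357, 127) case dxy [-0.7 -0.2]
pw45L top [175.3 126.1] (183, 127) case dxy [ 3.7 -0.4]
pw2 [360.1 212.4] (357, 213) case dxy [-1.7 -0.3]
cw [313.7 257.3] (317, 258) case dxy [ 1.7 -0.4]
cwR [468.2 253.3] (467, 258) case dxy [-0.5 -2.6]
rim [198.8 411.9] (200, 409) case dxy [0.9 1.8]
rimhinge [498.9 219.9] None 
rimhinge [509.1  45.9] None 
(347, 400) [ -2.6 -15.7  -3.6]
(449, 400) [-2.6 19.  -3.6]
(398, 306) [31.1  1.6 -3.6]
(398, 484) [-36.3   1.7  -3.6]
(370, 100) [93.3 -6.7  1.4]
(422, 100) [93.4  8.6  1.4]
(371, 250) [48.3 -7.1  1.4]
(420, 250) [48.3  8.6  1.4]
200 [221, 287]
215 [287]
230 [219, 220, 287, 289]
245 [236, 242, 255, 260]
260 [236, 260]
275 [221, 223, 236, 260, 285, 287]
290 [218, 224, 284, 289]
300 [217, 224, 284, 291]
```

Call:
{"api": "servo_tool", "payload": {"increments": [[-0.39, -0.07, 0, -0.4, -11, 0, -1], [-0.39, -0.07, 0, -0.4, -11, 0, -1], [-0.39, -0.07, -1, -0.4, -11, 0, -1], [-0.39, -0.07, -3, -0.4, -11, 0, -1], [-0.39, -0.07, -5, -0.4, -11, 0, -1], [-0.39, -0.07, -6.5, -0.4, -11, 0, -1], [-0.39, -0.07, -7.5, -0.4, -11, 0, -1], [-0.39, -0.07, -8.3, -0.4, -11, 0, -1], [-0.39, -0.07, -8.3, -0.4, -11, 0, -1], [-0.39, -0.07, -8.3, -0.4, -11, 0, -1], [-0.39, -0.07, -8.3, -0.4, -11, 0, -1]]}}

```text
t: 11.03
ee_pos: [499.6, -387.8, 33.0]
orientation: [2.157, 2.078, 0.2]
ft_force: [0.8, -0.6, -1.7]
width: 33.1
grasp_force: 30.0
```

Run:
```python
from h import *
o=ctrl.get_obs();p=o["ee_pos"];print(p,o["orientation"],o["ft_force"],o["moment"])
C=np.array([476.3,-342.6]);y=np.radians(-2.07);Rm=np.array([[np.cos(y),-np.sin(y)],[np.sin(y),np.cos(y)]]);print("case",(p[:2]-C)@Rm)
d,T=wrist();im=d["image"];cv2.imwrite("pics/w7.png",im[:,:,::-1]);np.save("w7.npy",T)
# beam and slot edges: rows
hs=cv2.cvtColor(im,cv2.COLOR_RGB2HSV)
for r in range(10,190,20):
    y_=((hs[r,:,0]>12)&(hs[r,:,0]<35)&(hs[r,:,1]>130)&(hs[r,:,2]>70)).astype(int);w=((hs[r,:,1]<70)&(hs[r,:,2]>140)).astype(int)
    run=lambda m:[(a,b) for a,b in zip(np.flatnonzero(np.diff(np.r_[0,m])==1),np.flatnonzero(np.diff(np.r_[m,0])==-1)) if b-a>1 and a>180 and b<360]
    print(r,"yel",run(y_),"wh",run(w))
```

```text
[ 499.58892039 -387.79500772   33.00814703] [2.15708894 2.07849365 0.20044509] [ 0.84518111 -0.57179653 -1.65943921] [-0.05385496  0.04327309 -0.01971733]
case [ 24.90618737 -44.32430899]
10 yel [(np.int64(222), np.int64(233))] wh [(np.int64(235), np.int64(269))]
30 yel [(np.int64(222), np.int64(234))] wh [(np.int64(235), np.int64(269))]
50 yel [(np.int64(223), np.int64(234))] wh [(np.int64(235), np.int64(269))]
70 yel [(np.int64(223), np.int64(234))] wh [(np.int64(236), np.int64(268))]
90 yel [(np.int64(224), np.int64(235))] wh [(np.int64(236), np.int64(257)), (np.int64(261), np.int64(268)), (np.int64(347), np.int64(349))]
110 yel [(np.int64(224), np.int64(235))] wh [(np.int64(236), np.int64(268)), (np.int64(345), np.int64(347))]
130 yel [(np.int64(225), np.int64(235))] wh [(np.int64(237), np.int64(268))]
150 yel [(np.int64(226), np.int64(236))] wh [(np.int64(237), np.int64(268)), (np.int64(342), np.int64(344))]
170 yel [(np.int64(226), np.int64(236))] wh [(np.int64(239), np.int64(242)), (np.int64(263), np.int64(267)), (np.int64(340), np.int64(342))]
```

Run:
```python
from h import *
d=ctrl.get_image("wrist");T=np.load("w7.npy");C=np.array([476.3,-342.6]);y=np.radians(-2.07);Rm=np.array([[np.cos(y),-np.sin(y)],[np.sin(y),np.cos(y)]])
for r,a,b,c in((30,221.5,234.7,269.7),(90,223.5,235.7,268.7),(150,225.5,236.7,268.5)):
    e=(onplane(d,[(a,r)],14,T)[0,:2]-C)@Rm
    e4=(onplane(d,[(a,r)],4,T)[0,:2]-C)@Rm
    print(r,"slot z14",e.round(1),"z4",e4.round(1),"beam",[((onplane(d,[(q,r)],h,T)[0,:2]-C)@Rm).round(1).tolist() for q,h in((b,30),(c,33))])
```

```text
30 slot z14 [13.6 65.6] z4 [14.6 67.1] beam [[17.9, 63.3], [33.3, 63.3]]
90 slot z14 [13.8 37.5] z4 [14.8 37.5] beam [[17.9, 37.6], [33.1, 37.6]]
150 slot z14 [14.   6.4] z4 [15.1  4.6] beam [[17.9, 9.1], [33.4, 9.1]]
```

Call:
{"api": "servo_tool", "payload": {"increments": [[0, 0, -0.5, 0, 0, 0, -1], [0, 0, -1, 0, 0, 0, -1], [0, 0, -1.3, 0, 0, 0, -1], [0, 0, -1.5, 0, 0, 0, -1], [0, 0, -1.5, 0, 0, 0, -1]]}}

```text
t: 11.55
ee_pos: [498.5, -386.9, 16.4]
orientation: [2.159, 2.08, 0.201]
ft_force: [0.1, -0.1, -1.6]
width: 33.4
grasp_force: 30.0
```

Call:
{"api": "servo_tool", "payload": {"increments": [[0, 0, -0.1, 0, 0, 0, -1], [0, 0, -0.2, 0, 0, 0, -1], [0, 0, -0.2, 0, 0, 0, -1]]}}

```text
t: 11.8
ee_pos: [498.7, -387.2, 14.9]
orientation: [2.159, 2.079, 0.201]
ft_force: [0.4, 0.3, -2.0]
width: 33.4
grasp_force: 30.0
```

Call:
{"api": "servo_tool", "payload": {"increments": [[0, 0, -0.1, 0, 0, 0, -1], [0, 0, -0.15, 0, 0, 0, -1], [0, 0, -0.15, 0, 0, 0, -1]]}}

```text
t: 12.05
ee_pos: [498.9, -387.4, 14.1]
orientation: [2.158, 2.079, 0.201]
ft_force: [-1.5, 0.7, 3.1]
width: 33.3
grasp_force: 30.0
```

Call:
{"api": "servo_tool", "payload": {"increments": [[0, 0, 0, 0, 0, 0, -0.15], [0, 0, 0, 0, 0, 0, 0], [0, 0, 0, 0, 0, 0, 0.1], [0, 0, 0, 0, 0, 0, 0.1], [0, 0, 1.5, 0, 0, 0, 0.1], [0, 0, 4, 0, 0, 0, 0.1], [-1, 0, 8, 0, 0, 0, 0.1], [-3, 0, 12, 0, 0, 0, 0.3], [-5, 0, 15, 0.4, 11, 0, 0.6], [-5, 0, 15, 0.4, 11, 0, 1], [-5, 0, 15, 0.4, 11, 0, 1], [-5, 0, 15, 0.4, 11, 0, 1], [-5, 0, 15, 0.4, 11, 0, 1]]}}

```text
t: 13.13
ee_pos: [448.4, -386.3, 162.1]
orientation: [-2.261, -2.179, -0.002]
ft_force: [-1.7, -0.6, -0.4]
width: 85.0
grasp_force: 0.0
```

Run:
```python
from h import *
C=np.array([476.3,-342.6]);y=np.radians(-2.07);Rm=np.array([[np.cos(y),-np.sin(y)],[np.sin(y),np.cos(y)]])
d,T=wrist();im=d["image"];cv2.imwrite("pics/w8.png",im[:,:,::-1]);np.save("w8.npy",T);print(ctrl.get_obs()["ee_pos"],ctrl.get_obs()["ft_force"])
hs=cv2.cvtColor(im,cv2.COLOR_RGB2HSV)
w=((hs[:,:,1]<70)&(hs[:,:,2]>130)).astype(np.uint8)
n,l,s,c=cv2.connectedComponentsWithStats(w)
for i in range(1,n):
    if s[i,4]>60:
        q=np.argwhere(l==i)[:,::-1];P=((onplane(d,q,11,T)[:,:2]-C)@Rm).astype(np.float32)
        if abs(P[:,0].mean())<82 and abs(P[:,1].mean())<109:
            r=cv2.minAreaRect(P);print(s[i],np.round(r[0],1),np.round(r[1],1),round(r[2],1),cv2.boxPoints(r).round(1).tolist())
```

```text
[ 448.01869596 -386.24850812  161.8933767 ] [ 0.59345151 -0.19801225 -1.12444999]
[ 300   18   24  128 2266] [26.1 41.4] [108.7  16.1] 89.7 [[17.799999237060547, -12.899999618530273], [33.79999923706055, -12.899999618530273], [34.400001525878906, 95.69999694824219], [18.299999237060547, 95.80000305175781]]
[327 152   9  13  83] [ 48.7 -25.5] [11.7  7.4] 86.7 [[44.599998474121094, -31.200000762939453], [52.0, -31.600000381469727], [52.70000076293945, -19.899999618530273], [45.29999923706055, -19.5]]
[298 167  15  33 347] [ 24.6 -50.6] [32.7 13.1] 89.7 [[18.0, -66.9000015258789], [31.100000381469727, -66.9000015258789], [31.299999237060547, -34.29999923706055], [18.200000762939453, -34.20000076293945]]
[324 200  25  15 243] [ 57.3 -75.4] [24.7 14.9] 0.0 [[45.0, -67.9000015258789], [45.0, -82.80000305175781], [69.5999984741211, -82.80000305175781], [69.5999984741211, -67.9000015258789]]
[280 213  69  21 907] [ 35.1 -93.5] [21.5 69.1] 84.9 [[-0.20000000298023224, -101.0999984741211], [68.5999984741211, -107.30000305175781], [70.5, -85.80000305175781], [1.7000000476837158, -79.5999984741211]]
```

Run:
```python
from h import *
C=np.array([476.3,-342.6]);y=np.radians(-2.07);Rm=np.array([[np.cos(y),-np.sin(y)],[np.sin(y),np.cos(y)]])
d=ctrl.get_image("wrist");T=np.load("w8.npy");im=cv2.imread("pics/w8.png")[:,:,::-1]
# rectify to case frame at z=11, 1px=2mm ascii-ish print
hs=cv2.cvtColor(np.ascontiguousarray(im),cv2.COLOR_RGB2HSV)
def at(cx,cy,z):
    q=proj(d,np.r_[C+Rm@np.array([cx,cy]),z],T)[0].round().astype(int);h=hs[q[1],q[0]]
    return 'Y' if 12<h[0]<35 and h[1]>120 and h[2]>70 else 'W' if h[1]<70 and h[2]>125 else 'g' if h[2]>75 else '.'
for cy in range(112,-116,-4 if 0 else -3):print(f"{cy:5d}","".join(at(cx,cy,11) for cx in range(-84,86,2)))
print(proj(d,np.r_[C+Rm@np.array([0,-100]),11],T))
```

```text
112 WWWWWWWWWWWWWWWWWWWWWWWWWWWWWWWWWWWWWWWWWWWWWWWWWWWWWWWWWWWWWWWWWWWWWWWWWWWWWWWWWWWWW
  109 W..................................................................................Wg
  106 W....................................................................................
  103 g....................................................YYYYYYY.......................gg
  100 W.................................................YYYYYYYYYYY........................
   97 W........YYYYYYYYYYYYYYYYYYYYYYYYYYYYYYYYY........YYYYYYYYYYY.......................W
   94 W.........YYYYYYYYYYYYYYYYYYYYYYYYYYYYYYYY........YgWWWWWWWWY......................g.
   91 .........YYYYYYYYYYYYYYYYYYYYYYYYYYYYYYYYY........YWWWWWWWWWY........................
   88 g........YYYYYYYYYYYYYYYYYYYYYYYYYYYYYYYYY.......YYYWWWWWWWWY.......................g
   85 g........YYYYYYYYYYYYYYYYYYYYYYYYYYYYYYYYY.......YYYWWWWWWWWY......................W.
   82 W........YYYYYYYYYYYYYYYYYYYYYYYYYYYYYYYYY.......YYYWWWWWWWgY.......................W
   79 W........YYYYYYYYYYYYYYYYYYYYYYYYYYYYYYYYY........YgWWWWWWWWY.......................
[... 5219 characters left out ...]
WWWWWWWWWWWWWWWWWgYY.....W
  -95 g.......................................YYYYYWWWWWWWWWWWWWWWWWWWWWWWWWWWWgYYYYY......
  -98 g.......................................YYYYYYYWWWWWWWWWWWWWWWWWWWWWWWWYYY.........g.
 -101 W................................................gWWWWWWWWWWWWWWWWWW...............W.
 -104 W..................................................ggggggWWWWWWWWW.................gW
 -107 W..................................................................................gg
 -110 Wgggggggggggggggggggggggggggggggggggggggggggggggggggggg..............................
 -113 WWWWWWWWWWWWWWWWWWWWWWWWWWWWWWWWWWWWWWWWWWWWWWWWWWWWWWWWWWWWWWWWWWWWWWW..............
[[278.72316882 229.64714383]]
```

Call:
{"api": "servo_tool", "payload": {"increments": [[5.2, 50, 0, 0, 0, 89, 0.8], [5.2, 50, 0, 0, 0, 89, 0.8], [5.2, 50, 0, 0, 0, 89, 0.8], [5.2, 50, 0, 0, 0, 89, 0.8], [5.2, 50, 0, 0, 0, 89, 0.8], [5.2, 50, 0, 0, 0, 89, 0.8], [5.2, 50, 0, 0, 0, 89, 0.8], [5.2, 50, 0, 0, 0, 89, 0.8], [5.2, 50, 0, 0, 0, 89, 0.8], [5.2, 50, 0, 0, 0, 89, 0.8], [5.2, 50, 0, 0, 0, 89, 0.8], [5.2, 50, 0, 0, 0, 89, 0.8], [5.2, 50, 0, 0, 0, 89, 0.8], [5.2, 50, 0, 0, 0, 89, 0.8], [5.2, 50, 0, 0, 0, 89, 0.8], [5.2, 50, 0, 0, 0, 89, 0.8], [5.2, 50, 0, 0, 0, 89, 0.8], [5.2, 50, 0, 0, 0, 89, 0.8]]}}

```text
t: 14.73
ee_pos: [500.8, 111.4, 163.5]
orientation: [-0.091, -3.14, 0.0]
ft_force: [-0.4, -0.1, 0.3]
width: 79.1
grasp_force: 0.0
```

```bash
cat > pl.py <<'E'
from h import *
def grips(d,T,im,z=8.2):
    hsv=cv2.cvtColor(np.ascontiguousarray(im),cv2.COLOR_RGB2HSV);m=cv2.inRange(hsv,(105,110,40),(130,255,255))
    n,l,s,c=cv2.connectedComponentsWithStats(m);out=[]
    for i in range(1,n):
        if s[i,4]>150:
            P=onplane(d,np.argwhere(l==i)[:,::-1],z,T)[:,:2].astype(np.float32);r=cv2.minAreaRect(P);b=cv2.boxPoints(r)
            e=sorted([(b[j]+b[(j+1)%4])/2 for j in range(4)],key=lambda q:np.linalg.norm(q-r[0]))[2:]
            out.append((s[i],r,e));print(s[i],np.round(r[0],1),np.round(r[1],1),"ends",np.round(e,1).tolist())
    return out
E
python3 - <<'E'
from pl import *
o=ctrl.get_obs();print(o["t"],o["ee_pos"],np.degrees(2*np.arctan2(o["orientation"][1],o["orientation"][0])))
d,T=wrist();im=d["image"];cv2.imwrite("pics/w9.png",im[:,:,::-1]);np.save("w9.npy",T)
grips(d,T,im)
E
```

```text
14.7333 [500.77542289 111.39684433 163.4963983 ] -183.30488507519044
[ 208   39   35   99 1028] [420.5  90.3] [88.4 11.3] ends [[376.8999938964844, 83.0999984741211], [464.1000061035156, 97.5]]
[ 264   39   35   99 1069] [423.1 141.3] [11.8 88.2] ends [[380.70001220703125, 153.3000030517578], [465.6000061035156, 129.3000030517578]]
[ 140  353  171   31 3866] [739.4  64.3] [206.9  40.3] ends [[728.7000122070312, -38.599998474121094], [750.0999755859375, 167.1999969482422]]
```

Call:
{"api": "servo_tool", "payload": {"increments": [[-5.44, 0.2, -8, 0, 0, 0, 0.5], [-5.44, 0.2, -10, 0, 0, 0, 0.5], [-5.44, 0.2, -12, 0, 0, 0, 0.5], [-5.44, 0.2, -14, 0, 0, 0, 0.5], [-5.44, 0.2, -15.8, 0, 0, 0, 0.5], [-5.44, 0.2, -15.8, 0, 0, 0, 0.5], [-5.44, 0.2, -15.8, 0, 0, 0, 0.5], [-5.44, 0.2, -15.8, 0, 0, 0, 0.2], [-5.44, 0.2, -15.8, 0, 0, 0, 0.1], [-5.44, 0.2, -15.8, 0, 0, 0, 0], [-5.44, 0.2, -15.8, 0, 0, 0, -0.1], [-5.44, 0.2, -15.8, 0, 0, 0, -0.3], [-5.44, 0.2, -15.8, 0, 0, 0, -1], [-5.44, 0.2, -15.8, 0, 0, 0, -1], [-5.44, 0.2, -15.8, 0, 0, 0, -1]]}}

```text
t: 16.03
ee_pos: [446.6, 114.7, 5.8]
orientation: [0.086, 3.14, 0.0]
ft_force: [-0.7, -1.1, 2.4]
width: 40.1
grasp_force: 29.8
```

Call:
{"api": "servo_tool", "payload": {"increments": [[0, 0, 2, 0, 0, 0, -1], [0, 0, 6, 0, 0, 0, -1], [0, -2, 10, 0, 0, 0, -1], [0, -5, 12, 0, 0, -88.9, -1], [-0.2, -9, 12, 0, 0, -88.9, -1], [-0.2, -13, 12, 0, 0, -88.9, -1], [-0.2, -17, 12, 0, 0, -88.9, -1], [-0.2, -21, 12, 0, 0, -88.9, -1], [-0.2, -25, 12, 0, 0, -88.9, -1], [-0.2, -29, 12, 0, 0, -88.9, -1], [-0.2, -33, 12, 0, 0, -88.9, -1], [-0.2, -37, 12, 0, 0, -88.9, -1], [-0.2, -41, 12, 0, 0, -88.9, -1], [-0.2, -43, 12, 0, 0, -88.9, -1], [-0.2, -43, 12, 0, 0, -88.9, -1], [-0.2, -43, 12, 0, 0, -88.9, -1], [-0.2, -43, 12, 0, 0, -88.9, -1], [-0.2, -43, 12, 0, 0, -88.9, -1], [-0.2, -43, 12, 0, 0, -88.9, -1], [-0.2, -43, 12, 0, 0, -88.9, -1]]}}

```text
t: 17.7
ee_pos: [444.5, -314.9, 125.6]
orientation: [-2.258, -2.183, 0.0]
ft_force: [0.4, -0.6, -1.8]
width: 40.2
grasp_force: 29.8
```

Run:
```python
from pl import *
o=ctrl.get_obs();p=o["ee_pos"];print(o["t"],p,o["width"],o["grasp_force"],o["ft_force"],np.degrees(2*np.arctan2(o["orientation"][1],o["orientation"][0])))
d,T=wrist();im=d["image"];cv2.imwrite("pics/w10.png",im[:,:,::-1]);np.save("w10.npy",T)
C=np.array([476.3,-342.6]);y=np.radians(-2.07);Rm=np.array([[np.cos(y),-np.sin(y)],[np.sin(y),np.cos(y)]]);print("tcp case",(p[:2]-C)@Rm)
for s,r,e in grips(d,T,im,z=p[2]+2.5):print([((q-C)@Rm).round(1).tolist() for q in e])
```

```text
17.7 [ 444.5355567  -314.89758293  125.58904844] 40.17961427909066 29.804863035678864 [ 0.40210732 -0.56647967 -1.84906343] -271.93183223716306
tcp case [-32.74433916  26.53699348]
[ 200  115   40  169 3212] [ 429.2 -288.8] [11.8 91.2] ends [[431.3999938964844, -334.29998779296875], [427.0, -243.3000030517578]]
[ 269  115   42  169 3271] [ 464.4 -290.2] [91.  11.8] ends [[458.6000061035156, -335.29998779296875], [470.20001220703125, -245.10000610351562]]
[[-45.2, 6.6], [-52.8, 97.5]]
[[-18.0, 6.6], [-9.7, 97.2]]
```

Call:
{"api": "servo_tool", "payload": {"increments": [[-0.03, -0.12, -3, 0, 0, 0, -1], [-0.03, -0.12, -6, 0, 0, 0, -1], [-0.03, -0.12, -8.5, 0, 0, 0, -1], [-0.03, -0.12, -10, 0, 0, 0, -1], [-0.03, -0.12, -10.6, 0, 0, 0, -1], [-0.03, -0.12, -11.1, 0, 0, 0, -1], [-0.03, -0.12, -11.4, 0, 0, 0, -1], [-0.03, -0.12, -11.6, 0, 0, 0, -1], [-0.03, -0.12, -11.6, 0, 0, 0, -1]]}}

```text
t: 18.5
ee_pos: [444.7, -316.8, 10.2]
orientation: [2.26, 2.181, 0.0]
ft_force: [-0.3, 1.0, -2.3]
width: 39.7
grasp_force: 29.8
```

Call:
{"api": "servo_tool", "payload": {"increments": [[0, 0, -0.15, 0, 0, 0, -1], [0, 0, -0.25, 0, 0, 0, -1], [0, 0, -0.25, 0, 0, 0, -1]]}}

```text
t: 18.75
ee_pos: [444.4, -316.7, 7.5]
orientation: [2.26, 2.181, 0.0]
ft_force: [0.0, 0.0, -1.9]
width: 40.0
grasp_force: 29.8
```

Call:
{"api": "servo_tool", "payload": {"increments": [[0, 0, -0.05, 0, 0, 0, -0.05], [0, 0, -0.05, 0, 0, 0, 0.05], [0, 0, -0.05, 0, 0, 0, 0.12], [0, 0, -0.05, 0, 0, 0, 0.12], [0, 0, 2, 0, 0, 0, 0.12], [0, 0, 5, 0, 0, 0, 0.12], [0, -3, 9, 0, 0, 0, 0.12], [0, -7, 13, 0, 0, 0, 0.12], [0, -8, 16, 0, 0, 0, 0.12], [0, -8, 16, 0, 0, 0, 0.12], [0, -8, 16, 0, 0, 0, 0.12], [0, -8, 16, 0, 0, 0, 0.12]]}}

```text
t: 19.75
ee_pos: [443.8, -396.1, 166.8]
orientation: [-2.261, -2.181, -0.0]
ft_force: [0.5, 0.8, -0.4]
width: 49.3
grasp_force: 0.0
```

Run:
```python
from pl import *
o=ctrl.get_obs();p=o["ee_pos"];print(o["t"],p)
d,T=wrist();im=d["image"];cv2.imwrite("pics/w11.png",im[:,:,::-1]);np.save("w11.npy",T)
a=cv2.resize(im[:,:,::-1],(800,600),interpolation=cv2.INTER_CUBIC);cv2.imwrite("pics/w11b.png",a)
C=np.array([476.3,-342.6]);y=np.radians(-2.07);Rm=np.array([[np.cos(y),-np.sin(y)],[np.sin(y),np.cos(y)]])
for s,r,e in grips(d,T,im,z=9.5):print([((q-C)@Rm).round(1).tolist() for q in e])
```

```text
19.75 [ 443.84211861 -396.13227577  166.84531489]
[ 223    6   21  105 1100] [ 429.3 -288.7] [11.3 87.8] ends [[431.29998779296875, -332.6000061035156], [427.20001220703125, -244.8000030517578]]
[ 261    6   22  106 1123] [ 464.2 -290.1] [88.4 11.3] ends [[458.5, -333.8999938964844], [469.8999938964844, -246.3000030517578]]
[[-45.3, 8.4], [-52.6, 95.9]]
[[-18.1, 8.0], [-9.9, 96.0]]
```

View pics/w11b.png

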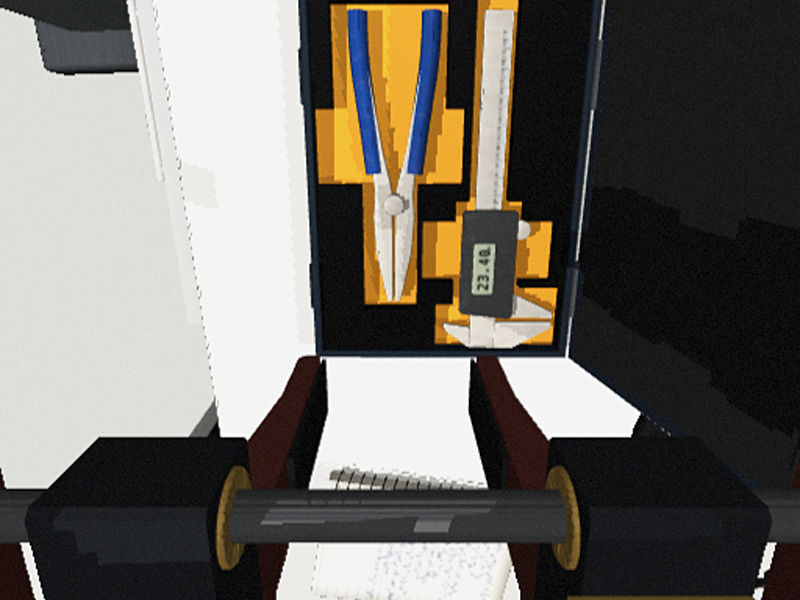

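Both tools lie in their cut-outs. The pliers grips end at (357,10) and (431,10) with the pivot at (395,205); the caliper block is at (460–520, 210–318) and its blades at (515–550, 295–345). I'll check the blade seam for a leftover gap.

Run:
```python
from h import *
C=np.array([476.3,-342.6]);y=np.radians(-2.07);Rm=np.array([[np.cos(y),-np.sin(y)],[np.sin(y),np.cos(y)]])
d=ctrl.get_image("wrist")
for k in("w8","w11"):
    T=np.load(k+".npy");g=cv2.imread(f"pics/{k}.png").astype(np.float32)
    ys=np.arange(-66,-108,-1.)
    for cx in(48,54,60,66):
        q=proj(d,np.array([np.r_[C+Rm@np.array([cx,v]),11] for v in ys]),T).astype(np.float32)
        v=cv2.remap(g,q[None,:,0],q[None,:,1],cv2.INTER_LINEAR)[0]
        print(k,cx," ".join(f"{int(a[2])}{'y' if a[2]-a[0]>60 else ''}" for a in v))
```

```text
w8 48 164y 160y 139y 183 220 214 212 211 213 214 215 212 206 200 196 204 209 191y 162y 128y 171 212 213 209 207 206 212 222 228 225 224 226 228 228 230 224 179 93 4 6 15 23
w8 54 206y 164y 165y 165y 154y 152 191 209 209 208 207 204 205 207 207 208 209 191y 160y 132y 169 207 207 205 207 205 203 204 207 216 226 224 232 210 151y 82y 30 8 12 13 17 22
w8 60 238y 230y 209y 191y 164y 166y 168y 138y 162 207 212 207 206 204 202 204 207 191y 162y 128y 172 209 204 200 200 199 196 197 203 213 218y 230y 244y 222y 139y 64 20 7 14 13 11 8
w8 66 238y 238y 237y 237y 240y 218y 165y 164y 167y 166y 147y 157 191 205 200 200 204 187y 162y 128y 176 215 209 202 200 204 213 223y 233y 239y 227y 154y 49 43 48 49 49 49 48 48 43 39
w11 48 170y 160y 157y 190 214 216 215 212 206 198 194 194 205 213 212 211 214 199y 167y 130y 162 208 214 209 209 208 211 221 228 226 226 226 227 228 230 234 219 135 5 5 16 29
w11 54 218y 169y 165y 167y 153y 162 196 211 211 208 206 206 204 205 208 205 215 197y 165y 131y 162 206 211 205 206 207 204 203 204 216 227 227 226 233y 216y 130y 33 6 9 8 17 25
w11 60 238y 226y 226y 218y 174y 162y 165y 143y 154 194 210 206 204 202 203 206 209 194y 163y 132y 162 202 204 199 199 199 197 196 199 205 229y 238y 241y 225y 174y 114y 53 4 11 14 17 25
w11 66 237y 236y 237y 238y 239y 222y 176y 163y 166y 165y 150y 154 187 205 201 199 206 196 166y 132y 162 204 208 200 199 202 210 232y 239y 237y 237y 235y 241y 226y 176y 114y 52 7 6 11 16 32
```

A yellow gap of about 3 mm shows between the blades, so the head slipped open slightly. I'll press lightly on the block with shut fingers, turned so the body clears the lid, and drag the head toward the jaw end. The cut-out's end wall holds the beam.

Call:
{"api": "servo_tool", "payload": {"increments": [[5.76, 1.1, 0, 0, 0, 90, -1], [5.76, 1.1, 0, 0, 0, 90, -1], [5.76, 1.1, 0, 0, 0, 90, -1], [5.76, 1.1, 0, 0, 0, 90, -1], [5.76, 1.1, 0, 0, 0, 90, -1], [5.76, 1.1, 0, 0, 0, 90, -1], [5.76, 1.1, 0, 0, 0, 90, -1], [5.76, 1.1, 0, 0, 0, 90, -1], [5.76, 1.1, 0, 0, 0, 90, -1], [5.76, 1.1, 0, 0, 0, 90, -1], [5.76, 1.1, 0, 0, 0, 90, -1], [5.76, 1.1, 0, 0, 0, 90, -1], [5.76, 1.1, 0, 0, 0, 90, -1], [5.76, 1.1, -4, 0, 0, 90, -1], [5.76, 1.1, -8, 0, 0, 90, -1], [5.76, 1.1, -12, 0, 0, 90, -1], [5.76, 1.1, -14, 0, 0, 90, -1], [5.76, 1.1, -14.6, 0, 0, 90, -1], [5.76, 1.1, -14.6, 0, 0, 90, -1]]}}

```text
t: 21.43
ee_pos: [499.3, -382.3, 17.8]
orientation: [-0.054, -3.134, -0.008]
ft_force: [-0.1, 0.2, -0.2]
width: 0.4
grasp_force: 0.0
```

Call:
{"api": "servo_tool", "payload": {"increments": [[0, 0, -0.3, 0, 0, 0, -1], [0, 0, -0.5, 0, 0, 0, -1], [0, 0, -0.5, 0, 0, 0, -1]]}}

```text
t: 21.68
ee_pos: [501.2, -384.1, 16.3]
orientation: [-0.055, -3.139, -0.003]
ft_force: [-2.3, 3.6, 8.2]
width: 0.3
grasp_force: 3.8
```

Call:
{"api": "servo_tool", "payload": {"increments": [[0, -0.2, 0, 0, 0, 0, -1], [0, -0.4, 0, 0, 0, 0, -1], [-0.02, -0.6, 0, 0, 0, 0, -1], [-0.03, -0.8, 0, 0, 0, 0, -1], [-0.04, -1, 0, 0, 0, 0, -1], [-0.04, -1, 0, 0, 0, 0, -1]]}}

```text
t: 22.18
ee_pos: [501.5, -394.6, 16.3]
orientation: [-0.056, -3.141, -0.002]
ft_force: [0.3, 3.8, 6.4]
width: 0.6
grasp_force: 2.7
```

Call:
{"api": "servo_tool", "payload": {"increments": [[0, 0, 1, 0, 0, 0, -1], [0, 0, 4, 0, 0, 0, -1], [0, 0, 8, 0, 0, 0, -1], [1, 0, 12, 0, 0, 0, -1], [4, 2, 16, 0, 0, 0, -1], [6, 2, 18, 0, 0, 0, -1], [6, 2, 20, 0, 0, 0, -1], [6, 2, 20, 0, 0, 0, -1], [6, 2, 20, 0, 0, 0, -1], [6, 2, 20, 0, 0, 0, -1]]}}

```text
t: 23.02
ee_pos: [560.2, -375.0, 214.8]
orientation: [-0.056, -3.139, -0.002]
ft_force: [0.0, -0.2, -1.4]
width: 0.2
grasp_force: 0.0
```

```bash
cat > chk.py <<'E'
from pl import *
import sys
k=sys.argv[1]
o=ctrl.get_obs();print(o["t"],o["ee_pos"],o["ft_force"])
d,T=wrist();im=d["image"];cv2.imwrite(f"pics/{k}.png",im[:,:,::-1]);np.save(k+".npy",T)
C=np.array([476.3,-342.6]);y=np.radians(-2.07);Rm=np.array([[np.cos(y),-np.sin(y)],[np.sin(y),np.cos(y)]])
g=im[:,:,::-1].astype(np.float32)
ys=np.arange(-66,-108,-1.)
for cx in(26,48,54,60,66):
    q=proj(d,np.array([np.r_[C+Rm@np.array([cx,v]),11] for v in ys]),T).astype(np.float32)
    v=cv2.remap(g,q[None,:,0],q[None,:,1],cv2.INTER_LINEAR)[0]
    print(cx," ".join(f"{int(a[2])}{'y' if a[2]-a[0]>60 else ''}" for a in v))
ys=np.arange(106,90,-1.)
q=proj(d,np.array([np.r_[C+Rm@np.array([26,v]),11] for v in ys]),T).astype(np.float32)
print("beam end 106..",[f"{int(a[2])}{'y' if a[2]-a[0]>60 else ''}" for a in cv2.remap(g,q[None,:,0],q[None,:,1],cv2.INTER_LINEAR)[0]])
for s,r,e in grips(d,T,im,z=9.5):print([((q-C)@Rm).round(1).tolist() for q in e])
E
python3 chk.py w12
```

```text
23.0167 [ 560.1600586 -374.9950585  214.8075615] [ 0.03462004 -0.17637984 -1.37773205]
26 183 111 64 52 53 55 56 57 58 58 58 53 54 55 51 49 64 178 226 228 225 225 226 227 227 227 225 227 226 227 225 222 222 225 227 230 219 168 86 21 25 33
48 167y 166y 169y 161y 165 189 193 194 194 194 193 192 193 194 194 217 217 215 223y 170y 182y 215 217 214 211 211 210 227 226 227 226 227 229 230 230 234 212 87 7 3 24 30
54 237y 239y 241y 187y 169y 164y 142y 168 210 210 210 213 213 210 210 211 211 217 196y 148y 149y 221 210 209 206 203 207 206 203 209 221 226 227 226 228y 247y 178y 60 12 14 26 33
60 238y 237y 238y 239y 240y 213y 179y 167y 163y 159y 175 204 207 207 207 207 206 212 211 158y 100 205 202 202 200 199 198 198 201 209 223y 221y 238y 240y 242y 203y 128y 53 9 6 25 36
66 238y 237y 238y 238y 238y 238y 237y 234y 236y 176y 166y 163y 152y 177 205 200 200 200 200 175y 123 176 202 201 201 206 204 181y 239y 239y 239y 238y 237y 238y 241y 224y 153y 51 10 11 24 29
beam end 106.. ['21', '12', '14', '7', '23', '161y', '245y', '239y', '238y', '235y', '222y', '209', '205', '201', '201', '204']
[290  26  89  17 805] [ 428.8 -288.5] [10.3 89. ] ends [[430.8999938964844, -332.8999938964844], [426.79998779296875, -244.10000610351562]]
[289  60  85  19 806] [ 463.9 -289.9] [88.9 10.9] ends [[457.8999938964844, -333.8999938964844], [470.0, -245.8000030517578]]
[364 271  67  32 858] [ 727.  -198.2] [43.4 83.4] ends [[728.7999877929688, -239.89999389648438], [725.2000122070312, -156.5]]
[[-45.7, 8.0], [-53.1, 96.7]]
[[-18.7, 8.1], [-9.8, 96.5]]
[[248.7, 111.8], [242.0, 195.0]]
```

Run:
```python
from h import *
C=np.array([476.3,-342.6]);y=np.radians(-2.07);Rm=np.array([[np.cos(y),-np.sin(y)],[np.sin(y),np.cos(y)]])
d=ctrl.get_image("wrist")
for k in("w8","w11","w12"):
    T=np.load(k+".npy");g=cv2.imread(f"pics/{k}.png").astype(np.float32)
    for cx in(48,52,56,60,64,67):
        ys=np.arange(-78,-92,-.5);q=proj(d,np.array([np.r_[C+Rm@np.array([cx,v]),11] for v in ys]),T).astype(np.float32)
        b=cv2.remap(g,q[None,:,0],q[None,:,1],cv2.INTER_LINEAR)[0,:,0];base=np.median(b)
        print(k,cx,"base",base,"min",b.min(),"width mm (floor 25)",round(float(np.clip(base-b,0,None)[6:22].sum()*.5/(base-25)),2))
```

```text
w8 48 base 189.5 min 16.03125 width mm (floor 25) 2.4
w8 52 base 191.57422 min 14.806641 width mm (floor 25) 2.44
w8 56 base 189.36084 min 16.986328 width mm (floor 25) 2.44
w8 60 base 186.22021 min 15.7890625 width mm (floor 25) 2.36
w8 64 base 186.09766 min 12.064453 width mm (floor 25) 2.37
w8 67 base 184.03418 min 14.930664 width mm (floor 25) 2.34
w11 48 base 193.49512 min 21.126953 width mm (floor 25) 2.86
w11 52 base 191.5918 min 17.388672 width mm (floor 25) 2.81
w11 56 base 189.83936 min 19.097656 width mm (floor 25) 2.76
w11 60 base 185.12012 min 15.683594 width mm (floor 25) 2.83
w11 64 base 186.1836 min 20.207031 width mm (floor 25) 2.31
w11 67 base 184.14307 min 22.5625 width mm (floor 25) 2.26
w12 48 base 195.29785 min 31.734375 width mm (floor 25) 1.91
w12 52 base 195.96875 min 27.0 width mm (floor 25) 1.86
w12 56 base 194.26514 min 16.261719 width mm (floor 25) 2.07
w12 60 base 189.31152 min 40.57422 width mm (floor 25) 1.98
w12 64 base 186.104 min 36.90625 width mm (floor 25) 2.04
w12 67 base 185.35596 min 25.347656 width mm (floor 25) 2.13
```

The gap shrank only slightly, to about 2 mm, because the finger press also adds friction under the head. I'll push the block's rear face instead, with the shut fingers tilted 20° so that their leading edge drops into the slot above the beam.

Call:
{"api": "servo_tool", "payload": {"increments": [[-5.82, 3.79, 0, 20, -0.7, 0, -1], [-5.82, 3.79, 0, 20, -0.7, 0, -1], [-5.82, 3.79, 0, 20, -0.7, 0, -1], [-5.82, 3.79, -4, 20, -0.7, 0, -1], [-5.82, 3.79, -8, 20, -0.7, 0, -1], [-5.82, 3.79, -12, 20, -0.7, 0, -1], [-5.82, 3.79, -16, 20, -0.7, 0, -1], [-5.82, 3.79, -18, 20, -0.7, 0, -1], [-5.82, 3.79, -19, 20, -0.7, 0, -1], [-5.82, 3.79, -19.4, 20, -0.7, 0, -1], [-5.82, 3.79, -19.4, 20, -0.7, 0, -1], [-5.82, 3.79, -19.4, 20, -0.7, 0, -1]]}}

```text
t: 24.12
ee_pos: [503.8, -338.3, 23.2]
orientation: [0.055, 3.087, 0.543]
ft_force: [-0.7, 0.3, -0.0]
width: 0.4
grasp_force: 0.0
```

Call:
{"api": "servo_tool", "payload": {"increments": [[0, 0, -0.2, 0, 0, 0, -1], [0, 0, -0.4, 0, 0, 0, -1], [0, 0, -0.6, 0, 0, 0, -1], [0, 0, -0.6, 0, 0, 0, -1]]}}

```text
t: 24.45
ee_pos: [503.4, -337.7, 16.6]
orientation: [0.055, 3.087, 0.544]
ft_force: [0.9, -0.5, 0.0]
width: 0.3
grasp_force: 0.0
```

Call:
{"api": "servo_tool", "payload": {"increments": [[0, 0, -0.1, 0, 0, 0, -1], [0, 0, -0.15, 0, 0, 0, -1], [0, 0, -0.15, 0, 0, 0, -1]]}}

```text
t: 24.7
ee_pos: [503.5, -337.8, 15.6]
orientation: [0.055, 3.087, 0.545]
ft_force: [-1.7, 0.3, 7.0]
width: 0.4
grasp_force: 3.4
```

Call:
{"api": "servo_tool", "payload": {"increments": [[0, 0, -0.1, 0, 0, 0, -1], [0, 0, -0.15, 0, 0, 0, -1], [0, 0, -0.15, 0, 0, 0, -1]]}}

```text
t: 24.95
ee_pos: [503.7, -337.8, 15.1]
orientation: [0.054, 3.086, 0.545]
ft_force: [-2.3, 0.9, 14.2]
width: 0.2
grasp_force: 7.1
```

Call:
{"api": "servo_tool", "payload": {"increments": [[0, 0, 0.35, 0, 0, 0, -1], [0, 0, 0.37, 0, 0, 0, -1], [0, -0.2, 0.37, 0, 0, 0, -1], [-0.01, -0.4, 0.37, 0, 0, 0, -1], [-0.02, -0.5, 0.37, 0, 0, 0, -1], [-0.02, -0.5, 0.37, 0, 0, 0, -1]]}}

```text
t: 25.45
ee_pos: [502.9, -342.9, 16.6]
orientation: [0.055, 3.088, 0.545]
ft_force: [-0.7, -0.1, -0.2]
width: 0.4
grasp_force: 0.0
```

Call:
{"api": "servo_tool", "payload": {"increments": [[0, -0.1, 0, 0, 0, 0, -1], [0, -0.2, 0, 0, 0, 0, -1], [-0.01, -0.3, 0, 0, 0, 0, -1], [-0.01, -0.3, 0, 0, 0, 0, -1]]}}

```text
t: 25.78
ee_pos: [502.9, -345.8, 16.8]
orientation: [0.055, 3.087, 0.545]
ft_force: [0.1, -0.2, -0.7]
width: 0.6
grasp_force: 0.0
```

Call:
{"api": "servo_tool", "payload": {"increments": [[0, -0.1, 0, 0, 0, 0, -1], [0, -0.2, 0, 0, 0, 0, -1], [-0.01, -0.2, 0, 0, 0, 0, -1]]}}

```text
t: 26.03
ee_pos: [502.9, -347.9, 16.9]
orientation: [0.055, 3.087, 0.544]
ft_force: [-0.4, 0.3, -0.2]
width: 0.2
grasp_force: 0.0
```

Call:
{"api": "servo_tool", "payload": {"increments": [[0, -0.1, 0, 0, 0, 0, -1], [0, -0.2, 0, 0, 0, 0, -1], [-0.01, -0.2, 0, 0, 0, 0, -1]]}}

```text
t: 26.28
ee_pos: [502.8, -349.9, 16.9]
orientation: [0.055, 3.087, 0.544]
ft_force: [0.1, -0.4, -0.5]
width: 0.7
grasp_force: 0.0
```

Call:
{"api": "servo_tool", "payload": {"increments": [[0, -0.1, 0, 0, 0, 0, -1], [0, -0.2, 0, 0, 0, 0, -1], [-0.01, -0.2, 0, 0, 0, 0, -1]]}}

```text
t: 26.53
ee_pos: [502.6, -351.5, 16.9]
orientation: [0.055, 3.087, 0.546]
ft_force: [-0.1, 0.7, -0.1]
width: 0.2
grasp_force: 0.5
```

Call:
{"api": "servo_tool", "payload": {"increments": [[0, -0.1, 0, 0, 0, 0, -1], [0, -0.2, 0, 0, 0, 0, -1], [-0.01, -0.2, 0, 0, 0, 0, -1]]}}

```text
t: 26.78
ee_pos: [502.3, -352.4, 16.8]
orientation: [0.055, 3.088, 0.549]
ft_force: [-0.1, 4.9, 0.9]
width: 0.7
grasp_force: 2.3
```

Call:
{"api": "servo_tool", "payload": {"increments": [[0, -0.1, 0, 0, 0, 0, -1], [0, -0.15, 0, 0, 0, 0, -1], [0, -0.15, 0, 0, 0, 0, -1]]}}

```text
t: 27.03
ee_pos: [502.0, -352.6, 16.7]
orientation: [0.055, 3.088, 0.553]
ft_force: [1.3, 8.3, 2.2]
width: 0.6
grasp_force: 4.0
```

Call:
{"api": "servo_tool", "payload": {"increments": [[0, 0.4, 0, 0, 0, 0, -1], [0, 0.6, 0.5, 0, 0, 0, -1], [0, 0.6, 4, 0, 0, 0, -1], [0, 0, 8, 0, 0, 0, -1], [1, -1, 12, 0, 0, 0, -1], [4, -3, 16, -20, 0.7, 0, -1], [6, -3, 18, -20, 0.7, 0, -1], [6, -3, 20, -20, 0.7, 0, -1], [6, -3, 20, -20, 0.7, 0, -1], [6, -3, 20, -20, 0.7, 0, -1], [6, -3, 20, -20, 0.7, 0, -1]]}}

```text
t: 27.95
ee_pos: [561.8, -384.8, 216.2]
orientation: [-0.056, -3.14, -0.003]
ft_force: [-0.3, -0.7, -0.4]
width: 0.5
grasp_force: 0.0
```

```bash
python3 chk.py w13
python3 - <<'E'
from h import *
C=np.array([476.3,-342.6]);y=np.radians(-2.07);Rm=np.array([[np.cos(y),-np.sin(y)],[np.sin(y),np.cos(y)]])
d=ctrl.get_image("wrist")
for k in("w12","w13"):
    T=np.load(k+".npy");g=cv2.imread(f"pics/{k}.png").astype(np.float32)
    for cx in(48,52,56,60,64,67):
        ys=np.arange(-78,-92,-.5);q=proj(d,np.array([np.r_[C+Rm@np.array([cx,v]),11] for v in ys]),T).astype(np.float32)
        b=cv2.remap(g,q[None,:,0],q[None,:,1],cv2.INTER_LINEAR)[0,:,0];base=np.median(b)
        print(k,cx,"min",b.min(),round(float(np.clip(base-b,0,None)[6:22].sum()*.5/(base-25)),2))
E
```

```text
27.95 [ 561.75438471 -384.79443399  216.23003759] [-0.33065747 -0.68855893 -0.38654036]
26 131 173 161 90 55 55 55 53 54 54 59 57 55 57 57 52 57 53 132 208 229 227 227 228 228 228 226 226 227 227 226 224 224 226 227 230 209 147 87 21 24 34
48 168y 166y 168y 170y 165y 123y 185 188 187 188 187 200 213 214 217 216 217 215 215 201 186 202 215 213 211 209 211 229 227 227 225 226 230 230 230 233 204 109 18 7 19 30
54 234y 234y 235y 235y 238y 182y 168y 166y 169y 190 208 209 210 211 210 211 211 211 212 181 190 216 208 206 208 210 206 203 201 213 224 226 225 216y 202y 237y 178y 63 18 20 28 30
60 238y 238y 239y 237y 238y 239y 242y 207y 171y 163y 154y 147y 208 205 204 206 206 208 209 162 130 208 201 199 202 202 202 198 199 197 196y 210y 238y 240y 239y 245y 199y 84y 18 11 26 36
66 237y 238y 237y 237y 237y 237y 238y 238y 236y 231y 226y 172y 165y 164y 166 187 200 202 205 180 91 207 203 198 201 204 193 196y 224y 238y 238y 238y 237y 238y 242y 205y 155y 89y 20 10 23 34
beam end 106.. ['15', '8', '10', '2', '5', '168y', '235y', '240y', '238y', '239y', '224y', '207', '201', '200', '200', '201']
[300  23  88  18 799] [ 428.9 -288.3] [10.3 88.2] ends [[430.8999938964844, -332.3999938964844], [426.79998779296875, -244.3000030517578]]
[298  58  86  19 814] [ 464.  -289.7] [89.6 10.9] ends [[457.8999938964844, -334.0], [470.1000061035156, -245.3000030517578]]
[371 262  67  39 899] [ 724.9 -200.3] [85.8 51.9] ends [[718.7000122070312, -242.8000030517578], [731.0, -157.89999389648438]]
[[-45.7, 8.6], [-53.0, 96.5]]
[[-18.7, 7.9], [-9.7, 97.0]]
[[238.6, 108.5], [247.9, 193.8]]
w12 48 min 31.734375 1.91
w12 52 min 27.0 1.86
w12 56 min 16.261719 2.07
w12 60 min 40.57422 1.98
w12 64 min 36.90625 2.04
w12 67 min 25.347656 2.13
w13 48 min 149.35938 0.55
w13 52 min 176.84375 0.11
w13 56 min 100.46875 0.58
w13 60 min 101.71289 0.7
w13 64 min 17.819336 0.77
w13 67 min 23.478516 0.99
```

The blades have shut: only a faint seam remains, and the beam is at rest in its slot. Now the lid: I'll go behind it with the fingers shut.

Call:
{"api": "servo_tool", "payload": {"increments": [[3, 4.1, 1, 0, 0, 0, -1], [6, 4.1, 1, 0, 0, 0, -1], [7.5, 4.1, 1, 0, 0, 0, -1], [7.5, 4.1, 1, 0, 0, 0, -1], [7.5, 4.1, 0, 0, 0, 0, -1], [7.5, 4.1, -2, 0, 0, 0, -1], [7.5, 4.1, -4, 0, 0, 0, -1], [7.5, 4.1, -6.5, 0, 0, 0, -1], [7.5, 4.1, -6.5, 0, 0, 0, -1], [7.5, 4.1, -6.5, 0, 0, 0, -1]]}}

```text
t: 28.88
ee_pos: [634.7, -344.2, 149.2]
orientation: [-0.058, -3.136, -0.004]
ft_force: [0.9, 0.3, -0.1]
width: 0.3
grasp_force: 0.0
```

Call:
{"api": "servo_tool", "payload": {"increments": [[-1.5, 0, 0.1, 0, 0, 0, -1], [-2.6, 0, 0.2, 0, 0, 0, -1], [-4, 0, 0.4, 0, 0, 0, -1], [-5.3, 0, 0.6, 0, 0, 0, -1], [-6.6, 0, 0.7, 0, 0, 0, -1], [-8, 0, 0.6, 0, 0, 0, -1], [-9.4, 0, 0.4, 0, 0, 0, -1], [-10.8, 0, 0.1, 0, 0, 0, -1], [-12.2, 0, -0.4, 0, 0, 0, -1], [-13.4, 0, -1, 0, 0, 0, -1], [-14.6, 0, -1.7, 0, 0, 0, -1], [-14.6, 0, -1.7, 0, 0, 0, -1]]}}

```text
t: 29.88
ee_pos: [489.0, -344.1, 135.2]
orientation: [-0.058, -3.14, -0.001]
ft_force: [0.9, 0.6, 0.9]
width: 0.7
grasp_force: 0.0
```

Call:
{"api": "servo_tool", "payload": {"increments": [[-0.8, 0, -0.6, 0, 0, 0, -1], [-1.6, 0, -1.3, 0, 0, 0, -1], [-2.4, 0, -2, 0, 0, 0, -1], [-3.1, 0, -2.8, 0, 0, 0, -1], [-3.7, 0, -3.6, 0, 0, 0, -1], [-4.2, 0, -4.5, 0, 0, 0, -1], [-4.7, 0, -5.5, 0, 0, 0, -1], [-5.2, 0, -6.5, 0, 0, 0, -1], [-5.6, 0, -7.8, 0, 0, 0, -1], [-5.9, 0, -9.1, 0, 0, 0, -1], [-6.1, 0, -10.1, 0, 0, 0, -1], [-6.1, 0, -10.6, 0, 0, 0, -1], [-6.1, 0, -10.6, 0, 0, 0, -1]]}}

```text
t: 30.97
ee_pos: [429.5, -343.6, 28.5]
orientation: [-0.056, -3.139, -0.003]
ft_force: [-0.1, 0.3, 0.8]
width: 0.5
grasp_force: 0.0
```

Call:
{"api": "servo_tool", "payload": {"increments": [[0, 0, -0.1, 0, 0, 0, -1], [0, 0, -0.2, 0, 0, 0, -1], [0, 0, -0.2, 0, 0, 0, -1]]}}

```text
t: 31.22
ee_pos: [429.9, -343.8, 28.1]
orientation: [-0.055, -3.14, -0.001]
ft_force: [-6.7, 3.3, 20.4]
width: 0.4
grasp_force: 10.4
```

Call:
{"api": "servo_tool", "payload": {"increments": [[0, 0, 1, 0, 0, 0, -1], [0, 0, 4, 0, 0, 0, -1], [0, 3, 8, 0, 0, 0, -1], [0, 7, 12, 0, 0, 0, -1], [0, 11, 15, 0, 0, 0, -1], [0, 15, 15, 0, 0, 0, -1], [0, 19, 15, 0, 0, 0, -1], [0, 23, 15, 0, 0, 0, -1], [0, 25, 15, 0, 0, 0, -1], [0, 25, 15, 0, 0, 0, -1], [0, 25, 15, 0, 0, 0, -1], [0, 25, 15, 0, 0, 0, -1]]}}

```text
t: 32.22
ee_pos: [431.0, -94.2, 177.0]
orientation: [0.054, 3.14, -0.001]
ft_force: [-0.3, -0.9, -0.4]
width: 0.6
grasp_force: 0.0
```

Run:
```python
from h import *
C=np.array([476.3,-342.6]);y=np.radians(-2.07);Rm=np.array([[np.cos(y),-np.sin(y)],[np.sin(y),np.cos(y)]])
d=ctrl.get_image("top");im=d["image"];cv2.imwrite("pics/top9.png",im[:,:,::-1])
hs=cv2.cvtColor(im,cv2.COLOR_RGB2HSV)
for n,m in(("yellow",cv2.inRange(hs,(16,150,100),(35,255,255))),("orange",cv2.inRange(hs,(3,170,120),(15,255,255)))):
    k,l,s,c=cv2.connectedComponentsWithStats(m)
    for i in range(1,k):
        if s[i,4]>8 and 325<c[i][0]<430 and c[i][1]>140:print(n,s[i],((onplane(d,[c[i]],25,)[0,:2]-C)@Rm).round(1))
o=ctrl.get_obs();print(o["t"],o["ee_pos"],o["ft_force"])
```

```text
orange [350 234  10   6  51] [-77.4  61.3]
orange [396 236  11   7  53] [-77.5 -62.6]
32.2667 [430.92707375 -94.88013905 176.90311275] [ 0.38084948  0.46520021 -0.20148091]
```

The lid is flat: the clips lie at the front edge, no foam is visible, and the robot is clear.

```bash
python3 -c "
from workcell import ctrl
print(ctrl.close_job())"
```

```text
the job is handed in; nothing more can be done
None
```

I handed the job in at about 32 s: the caliper and pliers lie shut in their cut-outs and the lid is pressed flat; the hand-in returned no verdict. I did not touch the screwdriver, padlock or lock cylinder.

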